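# Unlock the match chest and open its drawer

## Robot

A 7-joint arm with a two-finger parallel gripper is mounted at the origin on a cart in front of the work surface, level with it; the furniture and walls round the work are solid. World frame = base frame: x ahead of the robot, y to its left, z up, the work surface at z = 0. Lengths are in mm, angles in rad, forces in N, time in s.
With the tool pointing down it reaches from about 400 to 900 mm from the base axis. Payload 5.5 kg.
Tool frame: the origin (TCP) lies midway between the tips of the shut fingers; the grasp point (between the pads) lies 19 mm behind it; z points along the fingers, y is the line along which they close (so a half turn about z gives the same grasp; the last joint's range is limited). The gripper opens to 85 mm and grips with 20 to 120 N. Pads are 22 mm wide; open, the fingers measure 114 mm over their backs; the gripper's body (76 mm by 85 mm) begins 54 mm behind the grasp point. The pads swing forward as they close: fully open they stand 13 mm farther back than shut.
Start: joints at [1.479, 0.501, -0.427, 1.55, 0.221, 1.138, -0.21], TCP at [225.846, -609.503, 199.01] pointing down, gripper open.
Joint ranges: [-2.88, 2.88], [-0.31, 2.03], [-1.54, 1.56], [0.2, 2.42], [-1.41, 4.55], [0.19, 2.02], [-2.57, 2.57]. Speed limits (rad/s): [2.57, 2.57, 3.14, 3.14, 3.14, 3.14, 3.14].

## Interface

Orientations are given as a 3x3 rotation matrix whose columns are the frame's x, y, z axes.
In Python, from workcell import sense, optics, arm gives the robot as it stands. The module is installed in compiled form; this text tells all that it offers.
- The arm moves only by the tool play_rows, never from a script. Its argument "steps" is a list of rows, each a list of 2 entries, a list of its own where there are three numbers: the shift along the tool's x, y, z in cm, then the turn, a rotation vector about the tool's x, y, z in degrees. In form: [[[x, y, z], [ax, ay, az]], ...]. A call has 1 to 8 rows; each row shifts and turns the commanded pose from where the row before left it, along the tool's axes as they then stand; what a row does not reach is not made up. A row lasts 1/8 s, in which the tool goes at most 62.5 mm and 10.7 degrees, less where a joint would pass 70% of its speed; a pose out of reach is approached as far as the arm can. A call is refused whole if a number of a shift passes 6.25 or a number of a turn 10.7, either way. A call with a gripper value outside its range is refused whole. "claw" is the finger opening in cm, from 0 to 8.54, set as the call begins (left out, the last holds). The fingers move at their own pace and stop on an object; "squeeze" is the grip in N (left out, the last holds). Time passes only in rows, so rows that do not move let the fingers close. It gives the time, the measured TCP pose, the force, the opening and the grip force at its end, in the units of the state.
- sense(): the state, without advancing time (a new reading comes with each control period).
- optics.snapshot(name): name is "side" or "top" or "wrist"; returns a dict with "image" (384x512x3 uint8, red, green, blue), "depth" (384x512 float32, mm along the optical axis (not along the pixel's ray), 0 where there is no reading), "camera_matrix" (3x3 intrinsics, pixels), "rvec" (rotation vector, rad) and "tvec" (3), from world to camera coordinates, as OpenCV has them; the wrist camera has in their place "mount" (4x4, takes a point from camera to tool coordinates, whose origin is the TCP and whose axes are the flange's). Camera axes: x right, y down, z forward; pixel columns grow to the right and rows downward; lengths in mm; the calibration is good to about 2 mm. A picture is of the moment at which its call begins: read the wrist's pose just before it.
- arm.close_job(): hands the job in; it is judged then, once.
The state is a dict: "time": time; "qpos": joint angles; "qvel": joint speeds; "joint_torque": joint torques, N m; "tool_pos": TCP position; "tool_rot": TCP orientation; "force": force on the tool from outside, world axes, zero at the start; "wrist_torque": the same for the moment, N m; "width": finger opening in mm; "grip_force": force on a finger pad.
Only numpy, scipy, OpenCV 4.12 (cv2) and the standard library are available. Lean on these libraries where they do the work, as an engineer would, in place of code of your own. Each camera call takes 0.05 s, during which the arm holds its last target. There are 200 camera calls.

## Task

Take the key with the round ring bow from the key stand, push it fully home in the keyhole on the sloping front of the little chest and turn it clockwise, a good quarter turn to its stop, to release the hidden bolt. Leave the key in the lock and pull the drawer at least 6 cm open. Leave the other key in the stand and do not push the cup, spoon, lemon or garlic about.

Things in the scene. Friction and masses are not known exactly. Their poses are not given: they have to be found in the camera images.
- key_bow (a point): Bow centre of the right key: plain steel, 72 mm long, 60 g, upright in the stand at the start, bow up. Bow: open round ring, 32 mm outside, 8 mm thick, in the key's y-z plane; pinch it across its thickness (key x). Axes: z along the shank from bit to bow, x across the flat. 9 mm round stem below the ring; the end of the bit is 56 mm below the ring's centre. It fits the lock either way round.
- key_shoulder (a point): Centre of the underside of the right key's shoulder collar (24 mm wide, 4 mm thick), 32 mm below the ring's centre; it meets the lock's plate when the key is fully home. Below it: round neck 6 mm thick, 12 mm long, then the flat bit, 16 mm wide (key y), 5 mm thick (key x), 12 mm long. Axes as key_bow.
- spare_bow (a point): Bow centre of the other key: same build, but a solid square bow 34 mm wide and a bit 20 mm wide that does not fit the lock. It stays in the stand.
- key_stand: Fixed dark wooden block, 60 (x) x 130 (y) x 36 (z) mm; origin centre of its underside. Two loose pockets 75 mm apart along its y, each 8 (x) x 22.5 (y) mm and 30 mm deep, hold the keys by their bits, flat sides facing the stand's +-x; the collars rest on its top. Which key is in which pocket varies.
- chest: Fixed small wooden chest, 180 deep (x) x 264 wide (y) x 150 high (z) mm; origin centre of its underside, its front looks to its own -x. The front is upright up to 75 mm (the drawer), then slopes back; the slope's outward normal leans 35 degrees from vertical toward the front.
- keyhole (a point): Keyhole centre on the outer face of a 44 mm square steel plate flush in the sloping front. Axes: z outward normal (35 degrees from vertical toward the chest's front), x up the slope, y as the chest's. Slot 18.5 mm along x, 7.5 mm along y, with a 4 mm 45 degree countersink all round. The key goes in along -z, key z along this z, its flat (y-z plane) in this x-z plane.
- barrel (a joint): Lock barrel behind the 9 mm thick plate, rad: 0 locked, in line with the keyhole; grows as the key turns clockwise (looking into the keyhole); stop at 1.45; stays where left; friction 0.06 N m. The key can turn only with its bit through the plate (shoulder within about 3 mm of it). The bolt frees the drawer from about 1.1. The turned key cannot come out.
- drawer (a joint): Opening of the drawer, m: 0 shut, stop at 0.09. It slides to the chest's -x; friction about 1.5 N.
- knob_left (a point): Grip point in the left (chest +y) drawer knob: round steel knob 22 mm wide whose head spans 18 to 33 mm out from the drawer front; the point is 22 mm out, 48 mm above the chest's underside. Pinch it from above across the chest's y. Axes as the chest.
- knob_right (a point): The same for the right (chest -y) knob; the knobs are 170 mm apart, the lock half-way between and above.
- cup: Small striped cup, 82 mm wide, 84 mm high, at the left; origin centre of its underside. Bystander.
- spoon: Tasting spoon, 199 x 40 x 17 mm, lying at the left. Bystander.
- lemon_a: Lemon, 78 x 55 x 56 mm, at the right, behind the key stand. Bystander.
- garlic_a: Garlic bulb, 60 mm, behind the key stand. Bystander.
Things that resemble listed ones, but are neither listed nor needed, are in the scene too. What is shaped like the part that bears spare_bow but green is not meant.

How it is judged (in metres and radians):
On the way, in this order (a step that is already met when the one before it is completed fails the run):
1. the key is fully home in the lock, not yet turned (distance between key_shoulder and keyhole below 0.005 m and angle between the z axis of key_shoulder and the z axis of keyhole, either way round below 0.15 rad and value of joint drawer below 0.01 m and value of joint barrel below 0.3 rad), for 0.1 s.
2. the key has been turned to release the bolt, the drawer still shut (value of joint barrel above 1.2 rad and value of joint drawer below 0.01 m), for 0.1 s.
At the end, for the whole second after the job is handed in: The drawer is at least 5.5 cm open and at rest, the right key is in the lock (shoulder within 6 mm of the keyhole) and turned by more than 1.1 rad, the other key still stands in the stand (value of joint drawer above 0.055 m and value of joint barrel above 1.1 rad and distance between key_shoulder and keyhole below 0.006 m and velocity of joint drawer below 0.01 m/s and horizontal distance between spare_bow and key_stand below 0.055 m and height (world z) of spare_bow above 0.055 m); the robot touches nothing.
It fails at once if the cup, spoon, lemon or garlic is pushed more than 3 cm (distance of any of cup, spoon, lemon_a, garlic_a from where it was at the start of the episode above 0.03 m).
It fails at once if the other key is taken out of the stand (height (world z) of spare_bow above 0.095 m).
It also fails if it takes over 51 s, if anything falls off the work surface, if the arm or the gripper's body presses on something with over 40 N, if the wrist force passes 120 N, or if a joint passes its speed limit or range.

## Working session

There is one attempt and no reset: what is moved stays moved. The work goes in short steps, Python scripts to look and compute and a tool call to move; the robot and the scene stay as the last step left them, time stands still between calls to the robot, and variables do not carry over. Pictures are saved under pics/ and viewed, at most 10 in all, crops included, and the job is handed in when it is done.

Besides the shell and the picture viewer there is one more tool, called after "Request:" as a command line: name --argument value ..., lists and objects as JSON in quotes. play_rows: Moves the arm, as the interface text tells. Its arguments: {"type":"object","properties":{"steps":{"type":"array","items":{"type":"array"}},"claw":{"type":"number"},"squeeze":{"type":"number"}},"required":["steps"]}

```bash
mkdir -p pics
cat > h.py <<'E'
import numpy as np, cv2, pickle
from workcell import sense, optics, arm
def snap(n):
    s=sense(); d=optics.snapshot(n); K=np.array(d["camera_matrix"],float)
    if n=="wrist":
        M=np.array(d["mount"],float); T=np.eye(4); T[:3,:3]=np.array(s["tool_rot"]); T[:3,3]=s["tool_pos"]; C=T@M
    else:
        V=np.eye(4); V[:3,:3]=cv2.Rodrigues(np.array(d["rvec"],float))[0]; V[:3,3]=np.array(d["tvec"],float).ravel(); C=np.linalg.inv(V)
    d["C"]=C; d["K"]=K
    dep=d["depth"]; v,u=np.mgrid[:384,:512]
    p=np.stack([(u-K[0,2])/K[0,0]*dep,(v-K[1,2])/K[1,1]*dep,dep],-1)
    d["P"]=p@C[:3,:3].T+C[:3,3]; d["P"][dep==0]=np.nan
    return d
def ray(d,u,v):
    r=d["C"][:3,:3]@np.array([(u-d["K"][0,2])/d["K"][0,0],(v-d["K"][1,2])/d["K"][1,1],1]); return d["C"][:3,3],r
def plane(d,u,v,z):
    o,r=ray(d,u,v); return o+r*(z-o[2])/r[2]
E
python3 - <<'E'
from h import *
a=[]
for n in("top","side"):
    d=snap(n); pickle.dump(d,open(n+".pkl","wb")); a.append(d["image"])
    print(n,d["C"].round(3).tolist(),d["K"].tolist())
cv2.imwrite("pics/top.png",cv2.resize(a[0],(800,600),interpolation=cv2.INTER_CUBIC)[:,:,::-1])
cv2.imwrite("pics/side.png",cv2.resize(a[1],(800,600),interpolation=cv2.INTER_CUBIC)[:,:,::-1])
s=sense();print(np.array(s["tool_rot"]).round(3).tolist(),s["time"])
E
```

```text
top [[-0.228, -0.764, 0.604, -501.861], [-0.974, 0.182, -0.137, 247.073], [-0.005, -0.619, -0.785, 1492.943], [0.0, 0.0, 0.0, 1.0]] [[472.2078737150046, 0.0, 257.6897444925974], [0.0, 472.2078737150046, 186.12630508239766], [0.0, 0.0, 1.0]]
side [[0.979, -0.095, 0.178, 364.801], [-0.201, -0.541, 0.817, -966.495], [0.019, -0.836, -0.549, 759.14], [0.0, 0.0, 0.0, 1.0]] [[401.3390243564255, 0.0, 261.0480024241058], [0.0, 401.3390243564255, 184.65879595567606], [0.0, 0.0, 1.0]]
[[0.938, 0.347, -0.001], [0.347, -0.938, 0.002], [0.0, -0.002, -1.0]] 0.1
```

View pics/top.png

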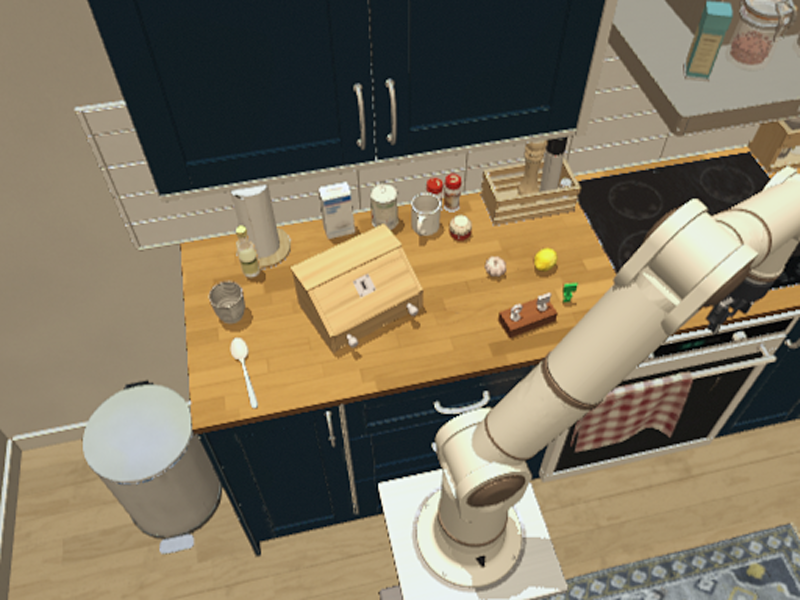

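View pics/side.png

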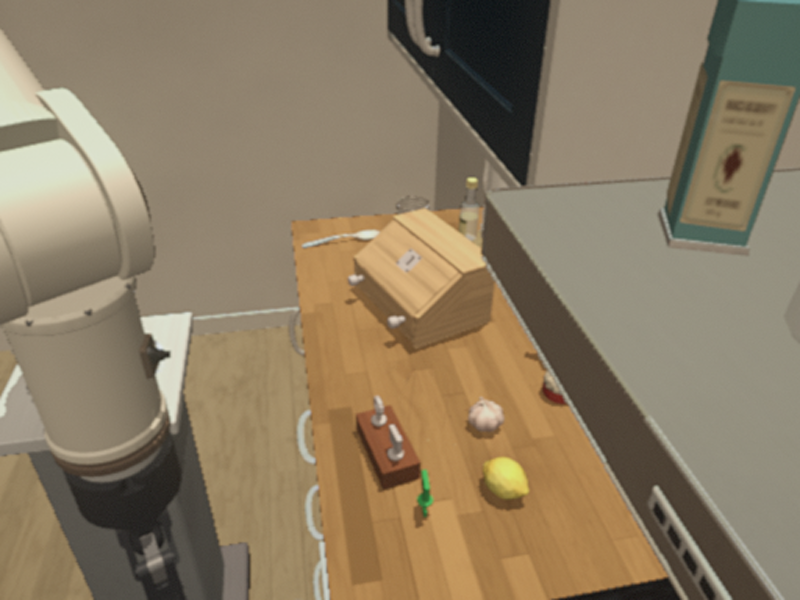

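The top view shows the stand at about (527,315) px, the keyhole plate at (365,285) and the knobs at (352,341) and (412,310). The side view shows the keys at (380,410) and (397,440).

Run:
```python
from h import *
t=pickle.load(open("top.pkl","rb"));s=pickle.load(open("side.pkl","rb"))
def p(d,u,v): 
    return d["P"][int(v*.64),int(u*.64)].round(0)
for n,u,v in [("keyL",516,313),("keyR",543,301),("plate",365,285),("knobL",352,341),("knobR",412,310),("lemon",545,259),("garlic",495,267),("cup",228,302)]: print(n,p(t,u,v))
for n,u,v in [("keyA",379,405),("keyB",397,436),("plate",409,261),("knobL",355,280),("knobR",396,321)]: print(n,p(s,u,v))
# stand by colour: dark reddish brown
for nm,d in(("top",t),("side",s)):
    P=d["P"]; im=d["image"].astype(int)
    m=(abs(P[...,2]-36)<5)&(P[...,0]>300)&(P[...,1]<0)&(im.sum(-1)<260)
    cs,_=cv2.findContours(m.astype(np.uint8),0,2); c=max(cs,key=cv2.contourArea)
    mm=np.zeros(m.shape,np.uint8); cv2.drawContours(mm,[c],-1,1,-1); 
    v,u=np.nonzero(mm); q=np.array([plane(d,a,b,36)[:2] for a,b in zip(u,v)],np.float32)
    print(nm,"stand",cv2.minAreaRect(q),len(q))
    # slope plane
    m=(P[...,2]>80)&(P[...,2]<146)&(P[...,0]>350)&(P[...,1]>50)&(P[...,1]<450)
    q=P[m]; best=None
    rng=np.random.default_rng(0)
    for _ in range(500):
        a=q[rng.choice(len(q),3,False)]; n_=np.cross(a[1]-a[0],a[2]-a[0]); l=np.linalg.norm(n_)
        if l<100: continue
        n_/=l; n_*=np.sign(n_[2]); 
        if abs(n_[2]-.819)>.06: continue
        k=abs((q-a[0])@n_)<2
        if best is None or k.sum()>best.sum(): best=k
    w=q[best]; c=w.mean(0); n_=np.linalg.svd(w-c,full_matrices=False)[2][2]; n_*=np.sign(n_[2]); print("slope",n_.round(3),c.round(1),best.sum(), "yaw",np.degrees(np.arctan2(-n_[1],-n_[0])).round(2))
    # plate pixels: grey on slope
    on=(abs((P-c)@n_)<4)&(im.max(-1)-im.min(-1)<30)&(P[...,2]>80)&(P[...,2]<150)&(P[...,1]>0)
    cs,_=cv2.findContours(on.astype(np.uint8),0,2); k=max(cs,key=cv2.contourArea); M=cv2.moments(k)
    u,v=M['m10']/M['m00'],M['m01']/M['m00']; o,r=ray(d,u,v); print("plate",(o+r*((c-o)@n_)/(r@n_)).round(1),M['m00'])
for nm,d,b in(("top",t,(310,120,270,100)),("top2",t,(490,270,100,75)),("side",s,(330,220,120,120)),("side2",s,(340,380,110,140))):
    x,y,w,h=[int(i*.64) for i in b]; cr=d["image"][y:y+h,x:x+w]
    if nm in("top2","side2"): locals()["c"+nm]=cv2.resize(cr,(390,480),interpolation=cv2.INTER_CUBIC)
cv2.imwrite("pics/keys.png",np.hstack([ctop2,cside2])[:,:,::-1])
```

```text
keyL [ 471. -252.   63.]
keyR [ 486. -324.   71.]
plate [599.  92. 115.]
knobL [484. 148.  59.]
knobR [540.  -9.  61.]
lemon [ 628. -382.   52.]
garlic [ 635. -250.   50.]
cup [703. 430.  18.]
keyA [ 475. -265.   78.]
keyB [ 491. -339.   84.]
plate [596.  98. 111.]
knobL [491. 135.  54.]
knobR [548. -22.  55.]
top stand ((450.75213623046875, -293.5364685058594), (7.082888126373291, 69.60855102539062), 9.836182594299316) 22
slope [-0.546 -0.168  0.821] [570.7 137.9 113.9] 493 yaw 17.11
plate [586.4  74.6 111.4] 0.5
side stand ((487.3832092285156, -356.704345703125), (28.011198043823242, 62.718238830566406), 73.93057250976562) 54
slope [-0.536 -0.193  0.822] [578.9 126.8 113.5] 911 yaw 19.8
plate [590.1  91.6 112.6] 0.5
```

View pics/keys.png

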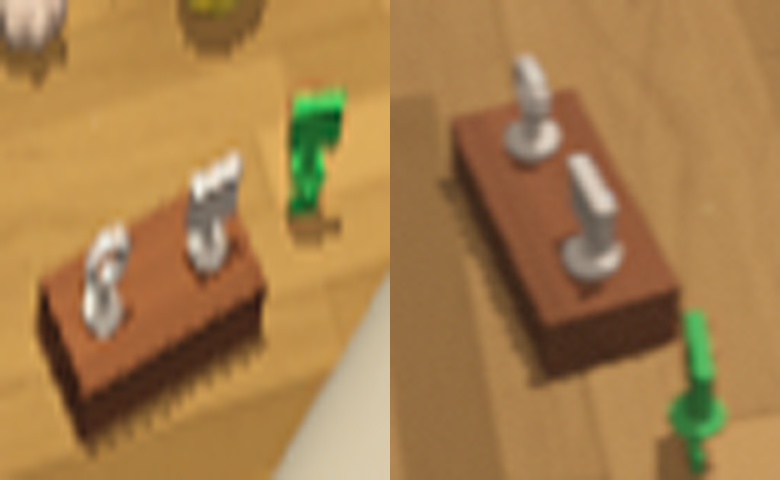

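The left crop shows that the round-ring key is in the stand's +y pocket at about (475,-258) mm. The square key is at about (489,-332) mm, with the green decoy beside the stand. I'll go above the stand for a wrist look.

```bash
cat >> h.py <<'E'
from scipy.spatial.transform import Rotation as Ro
def rot(zax,yax):
    z=np.array(zax,float); z/=np.linalg.norm(z); y=np.array(yax,float); y-=z*(y@z); y/=np.linalg.norm(y)
    return np.stack([np.cross(y,z),y,z],1)
def down(yaw_y): a=np.radians(yaw_y); return rot([0,0,-1],[np.cos(a),np.sin(a),0])
def rows(pt,Rt,n=None,p0=None,R0=None):
    s=sense(); p=np.array(s["tool_pos"]) if p0 is None else np.array(p0,float); R=np.array(s["tool_rot"]) if R0 is None else R0
    rv=Ro.from_matrix(R.T@Rt).as_rotvec(degrees=True); d=np.array(pt)-p
    if n is None: n=int(max(np.ceil(np.linalg.norm(d)/50),np.ceil(np.linalg.norm(rv)/9.5),1))
    out=[]
    for i in range(n):
        sh=R.T@(d/n)/10; out.append([[round(float(x),2) for x in sh],[round(float(x),1) for x in rv/n]])
        R=R@Ro.from_rotvec(rv/n,degrees=True).as_matrix()
    print(n,"rows:"); 
    for i in range(0,n,8): print(out[i:i+8])
E
python3 - <<'E'
from h import *
rows([475,-290,220],down(11.6))
print(np.array(optics.snapshot("wrist")["mount"]).round(3))
E
```

```text
9 rows:
[[[3.83, -2.36, -0.24], [-0.0, -0.0, -9.0]], [[4.15, -1.73, -0.24], [-0.0, -0.0, -9.0]], [[4.37, -1.06, -0.24], [-0.0, -0.0, -9.0]], [[4.48, -0.36, -0.24], [-0.0, -0.0, -9.0]], [[4.49, 0.35, -0.24], [-0.0, -0.0, -9.0]], [[4.37, 1.05, -0.24], [-0.0, -0.0, -9.0]], [[4.16, 1.72, -0.24], [-0.0, -0.0, -9.0]], [[3.83, 2.36, -0.24], [-0.0, -0.0, -9.0]]]
[[[3.42, 2.93, -0.24], [-0.0, -0.0, -9.0]]]
[[-1.00000e-03 -9.50000e-01 -3.12000e-01  7.93850e+01]
 [ 1.00000e+00 -1.00000e-03  0.00000e+00  7.00000e-02]
 [-1.00000e-03 -3.12000e-01  9.50000e-01 -1.75331e+02]
 [ 0.00000e+00  0.00000e+00  0.00000e+00  1.00000e+00]]
```

Request:
play_rows --steps '[[[3.8, -2.4, -0.2], [0, 0, -9]], [[4.2, -1.7, -0.2], [0, 0, -9]], [[4.4, -1.1, -0.2], [0, 0, -9]], [[4.5, -0.4, -0.2], [0, 0, -9]], [[4.5, 0.4, -0.2], [0, 0, -9]], [[4.4, 1.1, -0.2], [0, 0, -9]], [[4.2, 1.7, -0.2], [0, 0, -9]], [[3.8, 2.4, -0.2], [0, 0, -9]]]' --claw 8.5

```text
time: 1.15
tool_pos: [449.8, -324.0, 215.0]
tool_rot: [[-0.046, 0.999, -0.0], [0.999, 0.046, -0.0], [-0.0, -0.0, -1.0]]
force: [0.1, -0.5, 0.7]
width: 85.0
grip_force: 0.0
```

Request:
play_rows --steps '[[[3.4, 2.9, -0.2], [0, 0, -9]], [[0, 0, 0], [0, 0, 0]]]'

```text
time: 1.4
tool_pos: [479.5, -285.5, 217.5]
tool_rot: [[-0.205, 0.979, 0.002], [0.979, 0.205, 0.002], [0.001, 0.002, -1.0]]
force: [-0.8, -0.2, -0.7]
width: 85.0
grip_force: 0.0
```

Run:
```python
from h import *
d=snap("wrist"); pickle.dump(d,open("w1.pkl","wb")); s=sense()
print(s["tool_pos"],np.round(s["qpos"],3))
cv2.imwrite("pics/w1.png",cv2.resize(d["image"],(800,600),interpolation=cv2.INTER_CUBIC)[:,:,::-1])
```

```text
[ 477.82079529 -288.22004351  217.03124189] [ 1.172  0.407 -0.861  1.756  0.337  1.134  0.408]
```

View pics/w1.png

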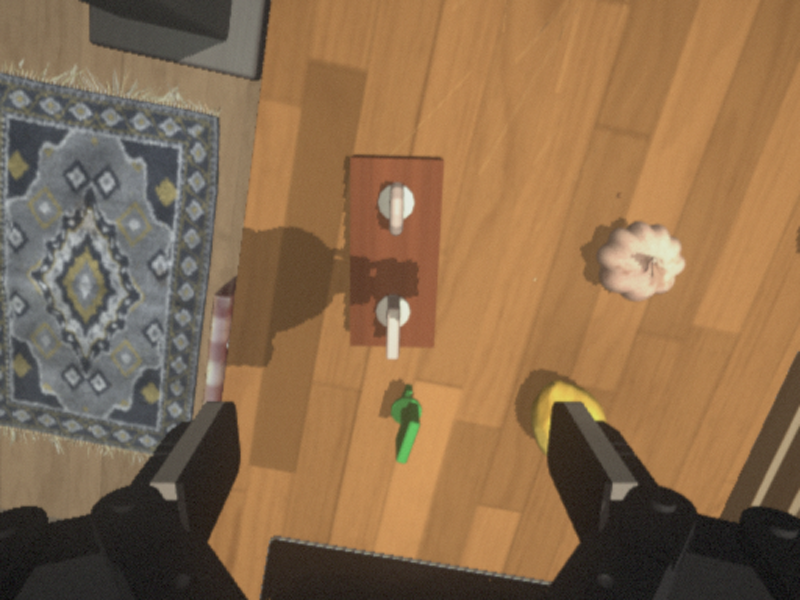

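The wrist view shows the ring key's collar at (396,202) px and the square key's at (393,312). The stand's sides are almost parallel to the image columns.

Run:
```python
from h import *
d=pickle.load(open("w1.pkl","rb"))
f=lambda u,v,z: plane(d,u*.64,v*.64,z).round(1)
print("collars",f(396,202,40),f(393,312,40))
c=[f(u,v,36) for u,v in[(349,156),(442,158),(435,347),(350,347)]]; print("stand",c,np.mean(c,0)); 
im=d["image"].astype(int); P=d["P"]
for n,(u0,u1,v0,v1) in {"ring":(372,420,175,245),"sq":(370,418,285,365)}.items():
    b=[int(x*.64) for x in(u0,u1,v0,v1)]; sub=P[b[2]:b[3],b[0]:b[1]].reshape(-1,3)
    q=sub[(sub[:,2]>55)]; print(n,len(q),q.min(0).round(1),q.max(0).round(1),q.mean(0).round(1))
    t=q[q[:,2]>q[:,2].max()-8]; print(" top",t.mean(0).round(1))
    r=cv2.minAreaRect(q[:,:2].astype(np.float32)); print(r)
    for z in(60,65,70,75,80,84):
        w=q[abs(q[:,2]-z)<3]
        if len(w): print(z,len(w),w.mean(0).round(1))
s=sense();print(np.degrees(np.arctan2(*np.array(s["tool_rot"])[[1,0],1])))
```

```text
collars [ 474.6 -254.7   40. ] [ 488.1 -329.    40. ]
stand [array([ 439.4, -232.8,   36. ]), array([ 497.8, -221.9,   36. ]), array([ 523.2, -350.2,   36. ]), array([ 463.7, -362.5,   36. ])] [ 481.025 -291.85    36.   ]
ring 283 [ 468.6 -269.6   56.1] [ 479.9 -238.9   85.7] [ 474.2 -252.6   80.1]
 top [ 474.5 -253.6   81.8]
((474.2850036621094, -254.18260192871094), (8.3004150390625, 30.98849868774414), 11.371407508850098)
60 2 [ 470.5 -256.1   58.2]
70 13 [ 472.4 -242.5   70.7]
75 57 [ 473.5 -250.3   76. ]
80 162 [ 474.4 -253.3   80.6]
84 154 [ 474.5 -254.    82.9]
sq 328 [ 481.3 -344.7   55.9] [ 494.2 -310.9   85.2] [ 487.1 -324.6   80.5]
 top [ 487.6 -327.    83.2]
((487.7087707519531, -327.7396240234375), (7.887517929077148, 33.815189361572266), 10.076519966125488)
60 14 [ 484.6 -311.9   60. ]
65 16 [ 484.6 -312.1   64.9]
70 14 [ 484.7 -312.2   69.5]
75 13 [ 484.6 -311.9   74.9]
80 95 [ 487.5 -325.2   82.1]
84 263 [ 487.7 -327.6   83.4]
11.529278835369036
```

Run:
```python
from h import *
R=down(11.2); rows([474.4,-254.3,115],R); rows([474.4,-254.3,49],R,4,[474.4,-254.3,115],R)
```

```text
3 rows:
[[[1.13, 0.11, 3.4], [0.0, -0.0, 0.1]], [[1.13, 0.11, 3.4], [0.0, -0.0, 0.1]], [[1.13, 0.11, 3.4], [0.0, -0.0, 0.1]]]
4 rows:
[[[0.0, 0.0, 1.65], [0.0, 0.0, 0.0]], [[0.0, 0.0, 1.65], [0.0, 0.0, 0.0]], [[0.0, 0.0, 1.65], [0.0, 0.0, 0.0]], [[0.0, 0.0, 1.65], [0.0, 0.0, 0.0]]]
```

Request:
play_rows --steps '[[[1.13, 0.11, 3.4], [0, 0, 0.1]], [[1.13, 0.11, 3.4], [0, 0, 0.1]], [[1.13, 0.11, 3.4], [0, 0, 0.1]], [[0, 0, 0], [0, 0, 0]], [[0, 0, 0], [0, 0, 0]]]' --claw 5

```text
time: 2.08
tool_pos: [473.8, -257.7, 116.0]
tool_rot: [[-0.19, 0.982, 0.001], [0.982, 0.19, -0.001], [-0.001, 0.001, -1.0]]
force: [-0.3, 0.6, 0.1]
width: 49.6
grip_force: 0.0
```

Run:
```python
from h import *
R=down(11.2); s=sense(); print(s["tool_pos"]); rows([474.4,-254.3,49],R,5)
```

```text
[ 473.83349221 -257.74313576  115.95951561]
5 rows:
[[[0.07, 0.02, 1.34], [0.0, 0.0, -0.1]], [[0.07, 0.02, 1.34], [0.0, 0.0, -0.1]], [[0.07, 0.02, 1.34], [0.0, 0.0, -0.1]], [[0.07, 0.02, 1.34], [0.0, 0.0, -0.1]], [[0.07, 0.02, 1.34], [0.0, 0.0, -0.1]]]
```

Request:
play_rows --steps '[[[0.07, 0.02, 1.34], [0, 0, 0]], [[0.07, 0.02, 1.34], [0, 0, 0]], [[0.07, 0.02, 1.34], [0, 0, 0]], [[0.07, 0.02, 1.34], [0, 0, 0]], [[0.07, 0.02, 1.34], [0, 0, 0]], [[0, 0, 0], [0, 0, 0]], [[0, 0, 0], [0, 0, 0]]]'

```text
time: 2.95
tool_pos: [474.1, -252.5, 48.1]
tool_rot: [[-0.192, 0.981, 0.0], [0.981, 0.192, 0.0], [0.0, 0.0, -1.0]]
force: [0.2, 0.3, -0.6]
width: 49.9
grip_force: 0.0
```

Request:
play_rows --steps '[[[0, 0, 0], [0, 0, 0]], [[0, 0, 0], [0, 0, 0]], [[0, 0, 0], [0, 0, 0]], [[0, 0, 0], [0, 0, 0]], [[0, 0, 0], [0, 0, 0]], [[0, 0, 0], [0, 0, 0]]]' --claw 0 --squeeze 60

```text
time: 3.7
tool_pos: [474.5, -252.8, 48.7]
tool_rot: [[-0.191, 0.982, 0.001], [0.982, 0.191, -0.001], [-0.001, 0.001, -1.0]]
force: [-0.5, -0.4, 7.5]
width: 2.9
grip_force: 58.7
```

Request:
play_rows --steps '[[[0, 0, -1], [0, 0, 0]], [[0, 0, -2], [0, 0, 0]], [[0, 0, -2], [0, 0, 0]], [[0, 0, -3], [0, 0, 0]], [[0, 0, -3], [0, 0, 0]], [[0, 0, -3], [0, 0, 0]], [[0, 0, -2], [0, 0, 0]], [[0, 0, 0], [0, 0, 0]]]'

```text
time: 4.7
tool_pos: [474.8, -253.1, 209.9]
tool_rot: [[-0.191, 0.982, 0.003], [0.982, 0.191, -0.002], [-0.003, 0.002, -1.0]]
force: [0.6, 0.1, -1.4]
width: 3.0
grip_force: 57.9
```

Run:
```python
from h import *
w=snap("wrist"); pickle.dump(w,open("w2.pkl","wb")); d=snap("side"); pickle.dump(d,open("s2.pkl","wb")); s=sense(); print(s["tool_pos"],s["width"],s["force"])
p=np.array(s["tool_pos"]); V=np.linalg.inv(d["C"]); q=V[:3,:3]@p+V[:3,3]; u,v=(d["K"]@q)[:2]/q[2]; u,v=int(u),int(v); print(u,v)
a=cv2.resize(d["image"][v-40:v+40,u-40:u+40],(400,400),interpolation=cv2.INTER_CUBIC)
b=cv2.resize(w["image"][180:380,150:350],(400,400),interpolation=cv2.INTER_CUBIC)
cv2.imwrite("pics/w2.png",np.hstack([a,b])[:,:,::-1])
```

```text
[ 473.21711967 -252.67130626  207.54676936] 2.809918404206505 [ 0.2172118  -0.17467201 -0.41199743]
239 213
```

View pics/w2.png

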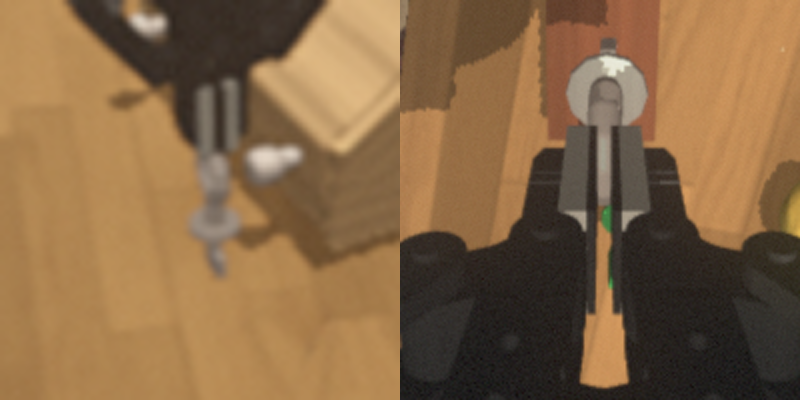

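The side crop shows the key hanging from the fingers at (215,225). The wrist crop shows the collar centred at (607,92) and the bit below it. Next I measure the key's pose in the hand.

Run:
```python
from h import *
w=pickle.load(open("w2.pkl","rb")); 
d=w["depth"];K=w["K"];M=np.array(w["mount"]); v,u=np.mgrid[:384,:512]
p=np.stack([(u-K[0,2])/K[0,0]*d,(v-K[1,2])/K[1,1]*d,d],-1)@M[:3,:3].T+M[:3,3]; p[d==0]=np.nan
m=(abs(p[...,1])<16)&(abs(p[...,0])<30)&(p[...,2]>-35)&(p[...,2]<60); np.set_printoptions(suppress=True,linewidth=200)
ys,xs=np.nonzero(m); print(xs.min(),xs.max(),ys.min(),ys.max())
im=w["image"].astype(int)
for r in range(ys.min(),ys.max()+1,2):
    k=xs[ys==r]; q=p[r,k]; 
    if len(k): print(r,k.min(),k.max(),"med",np.median(q,0).round(1),"y",q[:,1].min().round(1),q[:,1].max().round(1),"z",q[:,2].min().round(1),q[:,2].max().round(1))
```

```text
233 273 199 282
199 251 257 med [ 5.9  1.  35.5] y -1.0 2.9 z 34.2 35.7
201 250 257 med [ 5.9  0.6 31.4] y -1.6 2.8 z 30.4 32.0
203 250 257 med [ 6.   0.6 27.4] y -1.6 2.8 z 26.1 28.2
205 250 257 med [ 6.   0.6 24.1] y -1.6 2.7 z 23.6 24.9
207 248 258 med [ 9.7  0.2 10.5] y -2.6 3.2 z 8.5 12.8
209 242 264 med [9.1 0.2 8.9] y -6.1 6.6 z 7.5 11.1
211 240 266 med [8.1 0.2 8.5] y -7.3 7.7 z 6.6 11.1
213 238 268 med [6.9 0.2 8.3] y -8.4 8.9 z 6.9 10.3
215 236 270 med [5.6 0.2 8.5] y -9.6 10.1 z 7.0 11.0
217 235 271 med [4.5 0.2 8.2] y -10.1 10.6 z 6.5 10.0
219 235 271 med [3.4 0.2 7.9] y -10.1 10.6 z -17.6 9.4
221 234 272 med [2.3 0.2 7.5] y -10.7 11.2 z -21.9 9.0
223 234 272 med [1.1 0.2 7.5] y -10.7 11.1 z -22.8 9.0
225 233 273 med [-0.2  0.2  7.6] y -11.3 11.8 z -24.1 9.5
227 233 273 med [-1.3  0.2  7.2] y -11.3 11.7 z -25.9 8.9
229 234 272 med [-2.7  0.1  7.5] y -10.8 11.2 z -27.2 9.2
231 234 272 med [-3.7  0.1  7.1] y -10.8 11.2 z -28.0 9.1
233 235 271 med [-4.9  0.1  6.8] y -10.3 10.7 z -28.5 9.5
235 235 271 med [-6.3  0.1  7.3] y -10.2 10.8 z -30.3 9.3
237 237 269 med [  8.8   0.1 
[... 610 characters left out ...]
 y -1.2 -0.3 z -34.6 -34.1
259 253 253 med [  1.3   0.1 -34.5] y 0.1 0.1 z -34.5 -34.5
261 252 252 med [  0.4  -0.3 -34.8] y -0.3 -0.3 z -34.8 -34.8
265 249 254 med [ -1.8  -0.6 -34.6] y -1.7 0.6 z -34.8 -34.5
267 252 252 med [ -2.9  -0.3 -34.5] y -0.3 -0.3 z -34.5 -34.5
269 250 250 med [ -3.8  -1.3 -34.7] y -1.3 -1.3 z -34.7 -34.7
271 252 254 med [ -4.8   0.1 -34.8] y -0.3 0.6 z -35.0 -34.4
273 250 254 med [ -6.2  -0.3 -34.2] y -1.3 0.6 z -34.8 -33.6
275 250 254 med [ -7.2  -0.6 -34.2] y -1.3 0.6 z -34.7 -34.2
277 249 252 med [ -8.5  -1.  -33.9] y -1.7 -0.3 z -34.5 -33.4
279 249 254 med [-10.1  -0.6 -33.1] y -1.7 0.6 z -34.4 -32.7
281 249 254 med [-12.6  -0.6 -30.9] y -1.8 0.6 z -31.5 -29.7
```

The key sits straight in the hand, with its shoulder at tool (-1.3, 0.2, 13) mm. Now I'll hover over the lock along its normal.

```bash
cat >> h.py <<'E'
def lockR(yaw,tilt=35):
    a=np.radians(yaw);t=np.radians(tilt); n=np.array([-np.sin(t)*np.cos(a),-np.sin(t)*np.sin(a),np.cos(t)])
    return rot(-n,[-np.sin(a),np.cos(a),0]),n
E
python3 - <<'E'
from h import *
R,n=lockR(19.8); p=np.array([597,95,113])+n*113; print(p); rows(p,R,14)
E
```

```text
[536.01762465  73.04499393 205.564181  ]
14 rows:
[[[2.2, 0.88, 0.01], [-2.1, -1.8, -6.8]], [[2.08, 1.14, -0.02], [-2.1, -1.8, -6.8]], [[1.93, 1.38, -0.03], [-2.1, -1.8, -6.8]], [[1.75, 1.6, -0.04], [-2.1, -1.8, -6.8]], [[1.55, 1.8, -0.03], [-2.1, -1.8, -6.8]], [[1.32, 1.97, -0.0], [-2.1, -1.8, -6.8]], [[1.08, 2.11, 0.04], [-2.1, -1.8, -6.8]], [[0.82, 2.22, 0.09], [-2.1, -1.8, -6.8]]]
[[[0.56, 2.3, 0.15], [-2.1, -1.8, -6.8]], [[0.29, 2.34, 0.22], [-2.1, -1.8, -6.8]], [[0.02, 2.35, 0.31], [-2.1, -1.8, -6.8]], [[-0.25, 2.32, 0.4], [-2.1, -1.8, -6.8]], [[-0.51, 2.26, 0.5], [-2.1, -1.8, -6.8]], [[-0.75, 2.16, 0.6], [-2.1, -1.8, -6.8]]]
```

Request:
play_rows --steps '[[[2.2, 0.88, -0.3], [-2.1, -1.8, -6.8]], [[2.08, 1.14, -0.3], [-2.1, -1.8, -6.8]], [[1.93, 1.38, -0.3], [-2.1, -1.8, -6.8]], [[1.75, 1.6, -0.3], [-2.1, -1.8, -6.8]], [[1.55, 1.8, -0.2], [-2.1, -1.8, -6.8]], [[1.32, 1.97, 0], [-2.1, -1.8, -6.8]], [[1.08, 2.11, 0.04], [-2.1, -1.8, -6.8]], [[0.82, 2.22, 0.09], [-2.1, -1.8, -6.8]]]'

```text
time: 5.8
tool_pos: [507.7, -64.7, 218.4]
tool_rot: [[-0.853, 0.376, 0.362], [0.4, 0.917, -0.011], [-0.336, 0.135, -0.932]]
force: [0.1, 1.1, -0.4]
width: 2.8
grip_force: 58.1
```

Request:
play_rows --steps '[[[0.56, 2.3, 0.15], [-2.1, -1.8, -6.8]], [[0.29, 2.34, 0.22], [-2.1, -1.8, -6.8]], [[0.02, 2.35, 0.31], [-2.1, -1.8, -6.8]], [[-0.25, 2.32, 0.4], [-2.1, -1.8, -6.8]], [[-0.51, 2.26, 0.5], [-2.1, -1.8, -6.8]], [[-0.75, 2.16, 0.6], [-2.1, -1.8, -6.8]], [[0, 0, 0], [0, 0, 0]], [[0, 0, 0], [0, 0, 0]]]'

```text
time: 6.8
tool_pos: [535.6, 73.2, 217.9]
tool_rot: [[-0.781, -0.332, 0.529], [-0.273, 0.943, 0.189], [-0.562, 0.003, -0.827]]
force: [0.2, 0.8, -0.2]
width: 3.1
grip_force: 58.1
```

Run:
```python
from h import *
d=snap("wrist"); pickle.dump(d,open("w3.pkl","wb")); s=sense()
print(s["tool_pos"],np.array(s["tool_rot"]).round(3).tolist(),np.round(s["qpos"],3),s["width"])
cv2.imwrite("pics/w3.png",cv2.resize(d["image"],(800,600),interpolation=cv2.INTER_CUBIC)[:,:,::-1])
```

```text
[535.8848136   72.94787214 218.18583977] [[-0.781, -0.332, 0.529], [-0.273, 0.943, 0.189], [-0.562, 0.003, -0.827]] [ 1.036 -0.051 -1.065  2.315 -0.673  0.343  2.447] 3.166367443079243
```

View pics/w3.png

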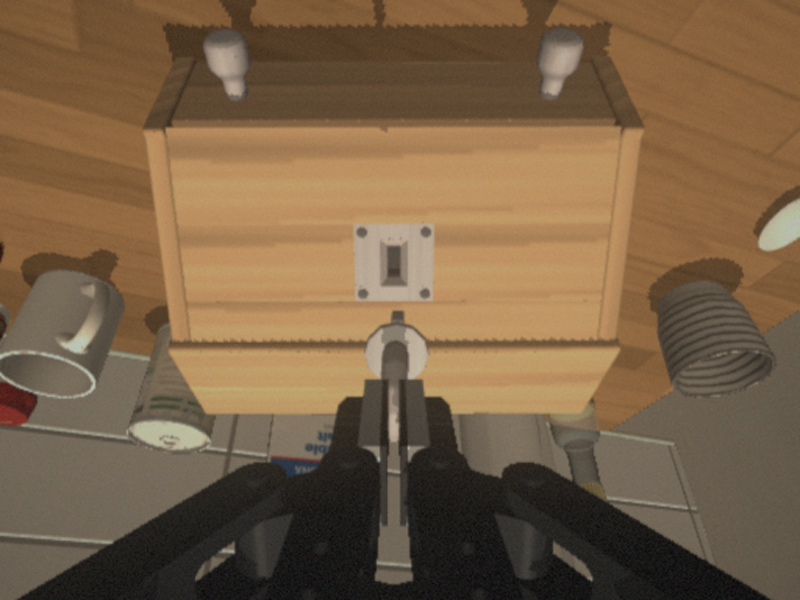

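The view shows the plate's corners at (355,225), (434,225), (433,301) and (355,301) px and the slot's centre near (394,262). The held key's collar is at (396,350). The chest edges are level in the image.

```bash
cat > lock.py <<'E'
from h import *
def lock(d,uv,yaw0=None):
    """slope plane by depth; plate rect by colour -> keyhole world, normal, yaw"""
    P=d["P"]; u,v=int(uv[0]*.64),int(uv[1]*.64); c0=P[v+0,u-25*0-30]
    q=P[(np.linalg.norm(P-c0,axis=-1)<75)]; n0=lockR(19.8)[1]
    q=q[abs((q-c0)@n0)<8]
    for _ in range(4):
        c=q.mean(0); n=np.linalg.svd(q-c,full_matrices=False)[2][2]; n*=np.sign(n[2]); q=q[abs((q-c)@n)<2]
    return c,n
def onplane(d,u,v,c,n):
    o,r=ray(d,u*.64,v*.64); return o+r*((c-o)@n)/(r@n)
E
python3 - <<'E'
from lock import *
d=pickle.load(open("w3.pkl","rb")); c,n=lock(d,(394,263)); print("n",n.round(3),"tilt",np.degrees(np.arccos(n[2])),"yaw",np.degrees(np.arctan2(-n[1],-n[0])))
im=d["image"].astype(int); sat=im.max(-1)-im.min(-1)
m=np.zeros(sat.shape,np.uint8); m[135:205,215:290]=((sat<50)[135:205,215:290])
cs,_=cv2.findContours(m,0,2); k=max(cs,key=cv2.contourArea); r=cv2.minAreaRect(k); print(r, cv2.boundingRect(k))
w=np.array([onplane(d,(a+0)/.64,(b+0)/.64,c,n) for a,b in cv2.boxPoints(r)]); print(w.round(1).tolist(), w.mean(0).round(1),[np.linalg.norm(w[i]-w[i-1]).round(1) for i in range(4)])
# slot dark
g=im.sum(-1); sub=g[150:186,240:264]; print(sub[::2].tolist())
for e in[((145,127),(640,127)),((170,344),(620,345))]:
    a,b=[onplane(d,*x,c,n) for x in e]; print("edge yaw",np.degrees(np.arctan2(-(b-a)[0],(b-a)[1])),(b-a)[2])
s=sense();R=np.array(s["tool_rot"]);p=np.array(s["tool_pos"])
print("keyhole in tool",(R.T@(w.mean(0)-p)).round(1),"n in tool",(R.T@n).round(3))
E
```

```text
n [-0.541 -0.19   0.819] tilt 34.96944175592579 yaw 19.32706896862006
((252.0, 168.0), (48.0, 50.0), 90.0) (227, 144, 51, 49)
[[583.3, 67.7, 105.2], [569.3, 107.9, 105.2], [602.1, 120.4, 129.7], [616.7, 78.4, 129.7]] [592.9  93.6 117.5] [np.float64(42.8), np.float64(42.6), np.float64(42.8), np.float64(44.4)]
[[500, 496, 497, 506, 505, 502, 513, 497, 506, 502, 511, 505, 509, 510, 508, 507, 504, 508, 510, 509, 503, 501, 482, 487], [501, 493, 497, 496, 487, 499, 507, 507, 476, 430, 488, 489, 502, 514, 508, 496, 437, 493, 502, 508, 505, 497, 488, 491], [503, 488, 489, 444, 461, 485, 498, 510, 501, 499, 504, 501, 504, 509, 509, 510, 493, 501, 487, 471, 441, 488, 491, 493], [504, 498, 493, 424, 393, 401, 428, 448, 453, 453, 453, 450, 458, 458, 440, 453, 470, 433, 395, 390, 409, 480, 497, 499], [508, 500, 492, 411, 389, 395, 388, 341, 272, 252, 246, 247, 238, 239, 239, 252, 330, 378, 390, 388, 399, 483, 495, 499], [495, 499, 491, 415, 395, 393, 389, 341, 245, 232, 222, 234, 232, 226, 226, 243, 317, 380, 385, 388, 402, 484, 496, 498], [497, 499, 486, 421, 397, 390, 399, 340, 257, 238, 237, 2
[... 869 characters left out ...]
23, 233, 323, 369, 386, 388, 407, 486, 502, 510], [511, 498, 497, 433, 406, 387, 371, 317, 300, 293, 301, 293, 289, 293, 291, 295, 308, 354, 385, 386, 402, 488, 499, 504], [513, 501, 501, 442, 401, 357, 315, 293, 298, 297, 290, 297, 295, 302, 300, 292, 291, 297, 325, 367, 407, 483, 497, 502], [508, 513, 499, 448, 373, 351, 335, 353, 342, 352, 344, 339, 346, 343, 345, 348, 351, 344, 343, 348, 402, 488, 491, 505], [510, 506, 511, 515, 502, 501, 510, 501, 507, 516, 504, 508, 507, 501, 508, 506, 509, 509, 515, 504, 510, 508, 500, 506]]
edge yaw 19.273272626625687 0.16810912686349866
edge yaw 19.11742550960861 0.6717348204482221
keyhole in tool [  6.5   0.3 117.4] n in tool [ 0.013  0.003 -1.   ]
```

Request:
play_rows --steps '[[[0.25, 0, 1], [0, -0.7, 0]], [[0.25, 0, 1.2], [0, 0, 0]], [[0.25, 0, 1.2], [0, 0, 0]], [[0.08, 0, 1.2], [0, 0, 0]], [[0, 0, 1], [0, 0, 0]], [[0, 0, 0.6], [0, 0, 0]], [[0, 0, 0], [0, 0, 0]], [[0, 0, 0], [0, 0, 0]]]'

```text
time: 7.85
tool_pos: [555.0, 80.7, 175.0]
tool_rot: [[-0.776, -0.338, 0.533], [-0.274, 0.941, 0.198], [-0.568, 0.008, -0.823]]
force: [0.3, -0.2, -0.5]
width: 3.1
grip_force: 58.1
```

Run:
```python
from lock import *
d=snap("wrist"); pickle.dump(d,open("w4.pkl","wb")); s=sense(); t=snap("side"); pickle.dump(t,open("s4.pkl","wb"))
print(s["tool_pos"],np.array(s["tool_rot"]).round(3).tolist(),np.round(s["qpos"],3),s["width"],s["force"])
a=cv2.resize(d["image"][70:270,150:350],(600,600),interpolation=cv2.INTER_CUBIC)
cv2.imwrite("pics/w4.png",a[:,:,::-1])
```

```text
[555.13487161  79.93967554 175.11247738] [[-0.776, -0.337, 0.533], [-0.273, 0.942, 0.198], [-0.569, 0.008, -0.823]] [ 0.115  0.076 -0.206  2.346 -0.796  0.191  2.571] 3.4419472744622475 [ 0.27813146 -0.58500877 -0.03385405]
```

View pics/w4.png

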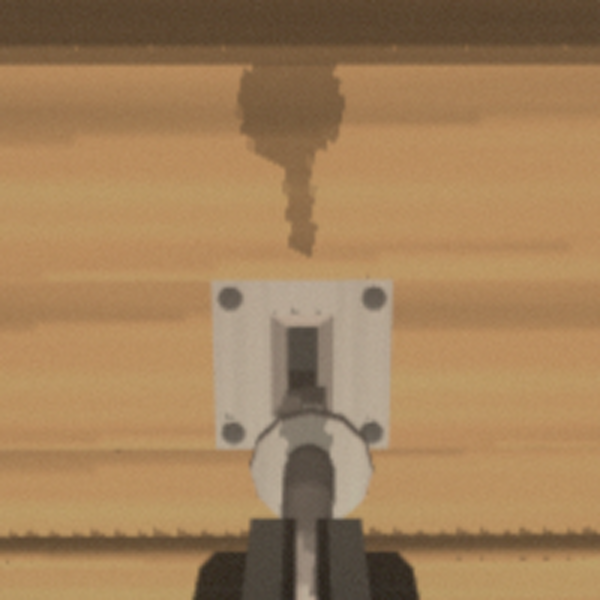

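The crop shows the key just over the lower edge of the slot, but j6 (0.191) and j7 (2.571) have hit their limits and the arm stopped short. The key fits either way round, so I'll back off and turn the tool half a turn about its axis.

Request:
play_rows --steps '[[[0, 0, -2], [0, 0, 4]], [[0, 0, -2], [0, 0, 9]], [[0, 0, -1], [0, 0, 9]], [[0, 0, 0], [0, 0, 9]], [[0, 0, 0], [0, 0, 9]], [[0, 0, 0], [0, 0, 9]], [[0, 0, 0], [0, 0, 9]], [[0, 0, 0], [0, 0, 9]]]'

```text
time: 8.95
tool_pos: [528.6, 68.2, 216.1]
tool_rot: [[-0.608, 0.588, 0.534], [0.765, 0.613, 0.195], [-0.213, 0.527, -0.823]]
force: [0.2, -0.4, -0.8]
width: 3.2
grip_force: 58.1
```

Run:
```python
from h import *
s=sense(); print(s["tool_pos"],np.round(s["qpos"],3))
R,n=lockR(19.2); R=R@np.diag([-1,-1,1.]); k=np.array([592.9,93.6,117.5]); print(Ro.from_matrix(np.array(s["tool_rot"]).T@R).as_rotvec(degrees=True)); rows(k+n*100,R,13)
```

```text
[528.58937355  68.24626964 216.07845183] [ 0.168 -0.059 -0.218  2.356 -0.618  0.314  1.221]
[ -0.69654952  -0.25031054 112.69123808]
13 rows:
[[[0.02, 0.01, 0.16], [-0.1, -0.0, 8.7]], [[0.02, 0.01, 0.16], [-0.1, -0.0, 8.7]], [[0.02, 0.0, 0.16], [-0.1, -0.0, 8.7]], [[0.02, -0.0, 0.16], [-0.1, -0.0, 8.7]], [[0.02, -0.0, 0.16], [-0.1, -0.0, 8.7]], [[0.02, -0.01, 0.16], [-0.1, -0.0, 8.7]], [[0.02, -0.01, 0.16], [-0.1, -0.0, 8.7]], [[0.02, -0.01, 0.16], [-0.1, -0.0, 8.7]]]
[[[0.01, -0.01, 0.16], [-0.1, -0.0, 8.7]], [[0.01, -0.02, 0.16], [-0.1, -0.0, 8.7]], [[0.01, -0.02, 0.16], [-0.1, -0.0, 8.7]], [[0.01, -0.02, 0.16], [-0.1, -0.0, 8.7]], [[0.0, -0.02, 0.16], [-0.1, -0.0, 8.7]]]
```

Request:
play_rows --steps '[[[0, 0, 0], [0, 0, 8.7]], [[0, 0, 0], [0, 0, 8.7]], [[0, 0, 0], [0, 0, 8.7]], [[0, 0, 0], [0, 0, 8.7]], [[0, 0, 0], [0, 0, 8.7]], [[0, 0, 0], [0, 0, 8.7]], [[0, 0, 0], [0, 0, 8.7]], [[0, 0, 0], [0, 0, 8.7]]]'

```text
time: 9.95
tool_pos: [528.6, 68.3, 216.1]
tool_rot: [[0.339, 0.775, 0.534], [0.842, -0.503, 0.195], [0.42, 0.383, -0.823]]
force: [0.6, 0.2, -0.5]
width: 3.1
grip_force: 58.2
```

Request:
play_rows --steps '[[[0, 0, 0], [0, 0, 8.7]], [[0, 0, 0], [0, 0, 8.7]], [[0, 0, 0], [0, 0, 8.7]], [[0, 0, 0], [0, 0, 8.7]], [[0, 0, 0], [0, 0, 8.7]], [[0, 0, 0], [0, 0, 0]], [[0, 0, 0], [0, 0, 0]]]'

```text
time: 10.82
tool_pos: [528.6, 68.9, 216.0]
tool_rot: [[0.777, 0.335, 0.533], [0.272, -0.942, 0.196], [0.568, -0.007, -0.823]]
force: [0.3, 0.2, -0.5]
width: 3.0
grip_force: 58.3
```

Run:
```python
from lock import *
s=sense(); print(s["tool_pos"],np.array(s["tool_rot"]).round(3).tolist(),np.round(s["qpos"],3),s["width"])
d=snap("wrist"); pickle.dump(d,open("w5.pkl","wb")); 
cv2.imwrite("pics/w5.png",cv2.resize(d["image"],(800,600),interpolation=cv2.INTER_CUBIC)[:,:,::-1])
R,n=lockR(19.2); R=R@np.diag([-1,-1,1.]); k=np.array([592.9,93.6,117.5]); print(Ro.from_matrix(np.array(s["tool_rot"]).T@R).as_rotvec(degrees=True),np.array(s["tool_rot"]).T@(k-s["tool_pos"]))
```

```text
[528.56254944  68.93760075 216.00474594] [[0.777, 0.335, 0.533], [0.272, -0.942, 0.196], [0.568, -0.007, -0.823]] [ 0.334 -0.056 -0.378  2.352 -0.648  0.32  -0.716] 2.977436765060894
[-0.55920918  0.37223623  0.07681152] [  0.69749767  -0.95857652 120.20532884]
```

View pics/w5.png

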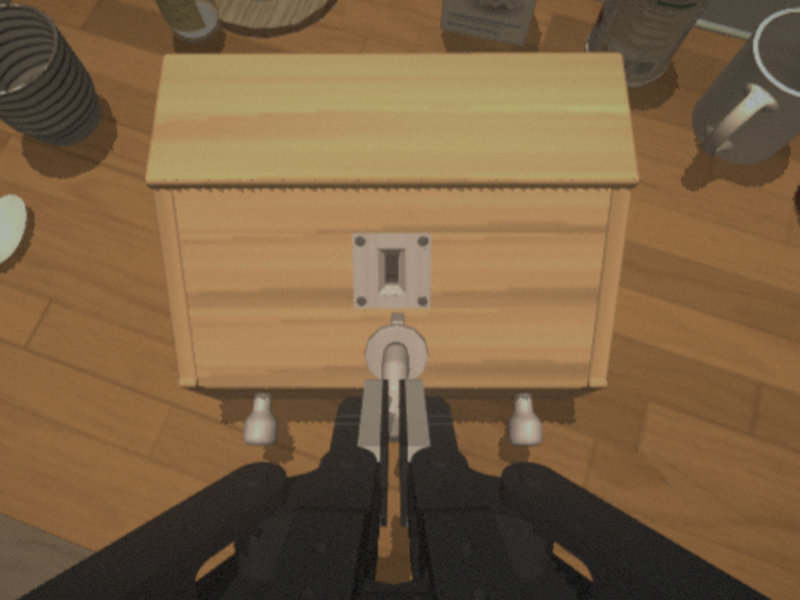

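The plate is now at (353-431, 234-308) px and the held key is below it. j7 has room.

```bash
cat >> lock.py <<'E'
def measure(d,s,uv,box=34):
    c,n=lock(d,uv); im=d["image"].astype(int); sat=im.max(-1)-im.min(-1); u,v=int(uv[0]*.64),int(uv[1]*.64)
    m=np.zeros(sat.shape,np.uint8); sl=(slice(v-box,v+box),slice(u-box,u+box)); m[sl]=(sat<45)[sl]
    k=max(cv2.findContours(m,0,2)[0],key=cv2.contourArea); r=cv2.minAreaRect(k)
    w=np.array([onplane(d,a/.64,b/.64,c,n) for a,b in cv2.boxPoints(r)]); print("rect",r)
    R=np.array(s["tool_rot"]);p=np.array(s["tool_pos"]); kh=w.mean(0)
    print("keyhole",kh.round(1),"in tool",(R.T@(kh-p)).round(1),"n tool",(R.T@n).round(3))
    # dark slot (key hole) centroid
    return c,n,kh
E
python3 - <<'E'
from lock import *
d=pickle.load(open("w5.pkl","rb")); s=sense(); measure(d,s,(392,271),27)
dd=d["depth"];K=d["K"];M=np.array(d["mount"]); v,u=np.mgrid[:384,:512]
p=np.stack([(u-K[0,2])/K[0,0]*dd,(v-K[1,2])/K[1,1]*dd,dd],-1)@M[:3,:3].T+M[:3,3]
m=(abs(p[...,1])<16)&(abs(p[...,0])<30)&(p[...,2]>-37)&(p[...,2]<60); ys,xs=np.nonzero(m)
for r in [199,200,201,202,203,204,205,209,213,217,221,224,226,228,231,235]:
    k=xs[ys==r]; 
    if len(k): q=p[r,k]; print(r,k.min(),k.max(),np.median(q,0).round(1),q[:,1].min().round(1),q[:,1].max().round(1))
g=d["image"].astype(int).sum(-1); print(g[152:196:1,250].tolist()); print(g[172,225:280].tolist())
E
```

```text
rect ((250.5, 173.0), (46.0, 49.0), 90.0)
keyhole [592.5  93.1 117.3] in tool [  0.   -0.3 120. ] n tool [-0.005 -0.008 -1.   ]
200 251 257 [ 5.3  1.8 35. ] -0.1 3.8
201 251 258 [ 5.4  2.1 32.9] -0.1 4.4
202 251 258 [ 5.5  2.1 30.9] -0.1 4.4
203 251 258 [ 5.5  2.1 29. ] -0.1 4.3
204 251 258 [ 5.4  2.1 27.4] -0.1 4.3
205 251 258 [ 5.5  2.1 25.4] -0.1 4.2
209 244 262 [8.9 1.  9.5] -4.1 6.2
213 239 267 [7.1 1.  7.9] -7.0 9.1
217 236 271 [4.6 0.8 8.1] -8.7 11.5
221 235 272 [2.3 1.1 7.6] -9.3 11.9
224 234 273 [0.5 1.4 7.4] -9.9 12.7
226 233 273 [-0.7  0.9  7.4] -10.5 12.6
228 233 273 [-1.9  0.9  7.3] -10.5 12.6
231 234 272 [-3.8  0.9  7.1] -10.0 12.1
235 235 271 [-6.1  0.6  6.6] -9.4 11.5
[459, 456, 458, 459, 460, 451, 411, 326, 255, 242, 238, 208, 203, 205, 210, 209, 209, 203, 208, 204, 205, 205, 202, 195, 182, 197, 225, 230, 281, 354, 419, 494, 495, 503, 504, 500, 472, 452, 447, 458, 454, 459, 455, 462]
[417, 443, 454, 450, 454, 449, 455, 453, 446, 438, 450, 446, 443, 451, 447, 443, 441, 385, 360, 361, 353, 285, 219, 204, 208, 205, 204, 204, 203, 235, 346, 366, 368, 364, 409, 440, 447, 462, 451, 448, 447, 447, 448, 438, 445, 449, 454, 443, 443, 447, 435, 418, 409, 405, 410]
```

Request:
play_rows --steps '[[[0.1, -0.1, 1], [0, 0, 0]], [[0.1, -0.1, 1], [0, 0, 0]], [[0, 0, 1], [0, 0, 0]], [[0, 0, 1], [0, 0, 0]], [[0, 0, 1], [0, 0, 0]], [[0, 0, 1], [0, 0, 0]], [[0, 0, 0], [0, 0, 0]], [[0, 0, 0], [0, 0, 0]]]'

```text
time: 11.88
tool_pos: [557.9, 84.9, 170.5]
tool_rot: [[0.779, 0.338, 0.529], [0.272, -0.941, 0.201], [0.566, -0.013, -0.825]]
force: [-0.1, 0.0, -0.1]
width: 3.4
grip_force: 58.2
```

Run:
```python
from lock import *
s=sense(); R=np.array(s["tool_rot"]);print(np.round(s["tool_pos"],1),R.round(3).tolist(),np.round(s["qpos"],3),s["width"])
d=snap("wrist"); pickle.dump(d,open("w6.pkl","wb")); 
print("keyhole tool (w5 est)",(R.T@(np.array([592.5,93.1,117.3])-s["tool_pos"])).round(1))
a=cv2.resize(d["image"][90:290,150:350],(600,600),interpolation=cv2.INTER_CUBIC)
cv2.imwrite("pics/w6.png",a[:,:,::-1])
```

```text
[557.9  84.9 170.5] [[0.779, 0.338, 0.529], [0.272, -0.941, 0.201], [0.566, -0.013, -0.825]] [-0.087  0.086 -0.007  2.346 -0.878  0.196 -0.501] 3.378712643664341
keyhole tool (w5 est) [-0.9  4.6 63.8]
```

View pics/w6.png

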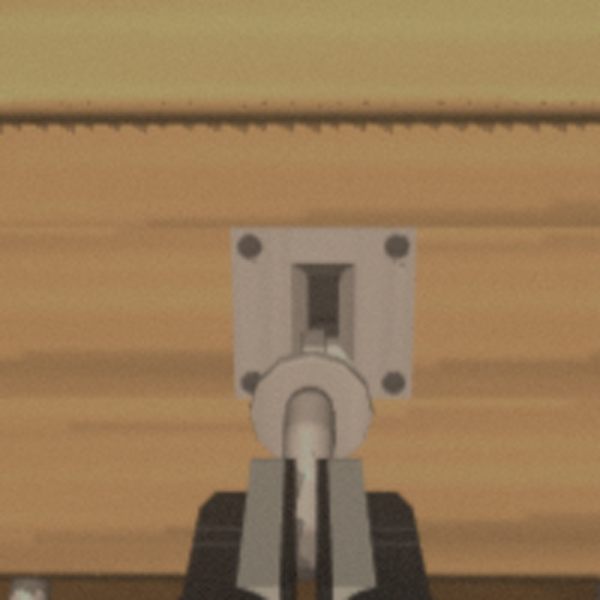

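The crop shows the bit tip at (315,340), at the lower end of the slot opening (322,300). j6 is again at its lower limit, so I'll identify the kinematics to see which posture reaches.

```bash
cat > kin.py <<'E'
from h import *
from scipy.optimize import least_squares
def T(R=np.eye(3),p=(0,0,0)):
    A=np.eye(4);A[:3,:3]=R;A[:3,3]=p;return A
rz=lambda a:Ro.from_euler('z',a).as_matrix()
ry=lambda a:Ro.from_euler('y',a).as_matrix()
def fk(q,x):
    A=T(rz(x[0]),(x[1],x[2],x[3]))@T(rz(q[0]))@T(ry(q[1]))@T(rz(q[2]),(0,0,0))@T(np.eye(3),(x[4],x[11],x[5]))@T(ry(q[3]))@T(rz(q[4]))@T(np.eye(3),(x[6],x[12],x[7]))
    A=A@T(ry(q[5]))@T(rz(q[6]),(x[8],0,0))@T(rz(x[10]),(0,0,x[9])); return A
D=[([1.479,.501,-.427,1.55,.221,1.138,-.21],[225.846,-609.503,199.01],[[.938,.347,-.001],[.347,-.938,.002],[0,-.002,-1]]),
([1.036,-.051,-1.065,2.315,-.673,.343,2.447],[535.88,72.95,218.19],[[-0.781,-0.332,0.529],[-0.273,0.943,0.189],[-0.562,0.003,-0.827]]),
([.115,.076,-.206,2.346,-.796,.191,2.571],[555.13,79.94,175.11],[[-0.776,-0.337,0.533],[-0.273,0.942,0.198],[-0.569,0.008,-0.823]]),
([.334,-.056,-.378,2.352,-.648,.32,-.716],[528.56,68.94,216.0],[[0.777,0.335,0.533],[0.272,-0.942,0.196],[0.568,-0.007,-0.823]]),
([.168,-.059,-.218,2.356,-.618,.314,1.221],[528.59,68.25,216.08],[[-0.608,0.588,0.534],[0.765,0.613,0.195],[-0.213,0.527,-0.823]]),
([-.087,.086,-.007,2.346,-.878,.196,-.501],[557.9,84.9,170.5],[[0.779,0.338,0.529],[0.272,-0.941,0.201],[0.566,-0.013,-0.825]]),
([1.172,.407,-.861,1.756,.337,1.134,.408],[477.82,-288.22,217.03],[[-.200,.980,.002],[.980,.200,.002],[.001,.002,-1]])]
def res(x,D=D):
    r=[]
    for q,p,R in D:
        A=fk(np.array(q),x); r+=list(A[:3,3]-p)+list(200*(A[:3,:3]-np.array(R)).ravel())
    return np.array(r)
def fit():
    best=None
    for yaw in np.arange(-3,3.2,1):
        for ty in(0,1.57,3.14,-1.57):
            f=least_squares(res,[yaw,0,0,250,0,300,0,350,0,250,ty,0,0],method='trf',loss='soft_l1')
            if best is None or f.cost<best.cost: best=f
    return best
if __name__=="__main__":
    b=fit(); print(b.cost,b.x.round(3)); print(res(b.x).reshape(-1,12)[:,:6].round(1)); np.save("x.npy",b.x)
E
python3 kin.py
```

```text
2345.4847529076046 [   0.704  662.412 -681.72   144.967  386.048 -354.273 -390.803  161.872
  312.643 -381.788    4.738  674.007 -156.322]
[[ 6.000e-01  0.000e+00  1.000e+00  2.100e+00 -5.900e+00  2.000e-01]
 [-3.300e+01 -4.000e-01  1.800e+01  1.000e-01 -1.300e+00 -7.000e-01]
 [ 4.000e-01 -1.050e+01 -7.210e+01 -2.000e-01  7.000e-01  2.000e-01]
 [ 1.100e+00  3.600e+00  6.100e+00 -0.000e+00 -0.000e+00  0.000e+00]
 [ 1.160e+01 -1.700e+00  3.000e-01  1.237e+02 -2.868e+02 -1.000e-01]
 [-1.200e+01  1.100e+00 -6.030e+01 -1.000e-01 -1.200e+00  7.000e-01]
 [-7.000e-01  6.000e-01 -3.180e+01  1.318e+02 -3.737e+02 -3.000e-01]]
```

```bash
cat > sg.py <<'E'
from kin import *
import itertools
def rr(o,sg):
    r=[]
    for q,p,R in D:
        a=np.array(sg)*q+o[:7]
        A=Ro.from_euler('ZYZYZYZ',np.r_[a]).as_matrix() if False else rz(a[0])@ry(a[1])@rz(a[2])@ry(a[3])@rz(a[4])@ry(a[5])@rz(a[6])
        r+=list((A-np.array(R)).ravel())
    return np.array(r)
out=[]
rng=np.random.default_rng(1)
for sg in itertools.product([1,-1],repeat=6):
    sg=(1,)+sg
    for k in range(6):
        o=rng.choice([0,np.pi/2,-np.pi/2,np.pi],7); 
        if k==0:o=np.zeros(7)
        f=least_squares(rr,o,args=(sg,),max_nfev=60); out.append((f.cost,sg,f.x))
out.sort(key=lambda t:t[0])
for c,s,x in out[:12]: print(round(c,5),s,((x+np.pi)%(2*np.pi)-np.pi).round(2))
E
time timeout 500 python3 sg.py
```

```text
1.15797 (1, -1, -1, -1, 1, -1, -1) [-1.91  2.15 -2.52  0.68 -1.69 -0.26 -0.53]
1.15797 (1, -1, -1, -1, -1, -1, -1) [-1.91  2.15 -2.52 -2.47  1.69  2.88 -0.53]
1.15797 (1, 1, 1, 1, -1, -1, -1) [ 1.23  0.99  2.52 -0.68 -1.45  2.88 -0.53]
1.15797 (1, 1, -1, -1, 1, -1, -1) [ 1.23 -2.15  0.62  0.68 -1.69 -0.26 -0.53]
1.15797 (1, -1, -1, -1, -1, -1, -1) [-1.91  2.15 -2.52 -2.47  1.69  2.88 -0.53]
1.15797 (1, 1, -1, -1, 1, -1, -1) [ 1.23 -2.15  0.62  0.68 -1.69 -0.26 -0.53]
1.15797 (1, 1, -1, 1, 1, 1, -1) [ 1.23 -2.15 -2.52 -0.68 -1.69  0.26  2.61]
1.15797 (1, 1, -1, -1, -1, -1, -1) [ 1.23 -2.15  0.62 -2.47  1.69  2.88 -0.53]
1.15797 (1, -1, -1, 1, 1, -1, -1) [-1.91  2.15  0.62 -0.68  1.45 -0.26 -0.53]
1.15797 (1, -1, -1, -1, -1, 1, -1) [-1.91  2.15 -2.52 -2.47 -1.45 -2.88  2.61]
1.15797 (1, -1, -1, -1, 1, -1, -1) [-1.91  2.15 -2.52  0.68 -1.69 -0.26 -0.53]
1.15797 (1, -1, -1, 1, -1, 1, -1) [-1.91  2.15  0.62  2.47  1.69 -2.88  2.61]
real	0m50.588s
user	0m51.090s
sys	0m0.059s
```

```bash
cat > sg2.py <<'E'
import kin
from kin import *
import itertools
def rr(o,sg,DD):
    r=[]
    for q,p,R in DD:
        a=np.array(sg)*q+o[:7]
        A=rz(a[0])@ry(a[1])@rz(a[2])@ry(a[3])@rz(a[4])@ry(a[5])@rz(a[6])
        r+=list((A-np.array(R)).ravel())
    return np.array(r)
s=sense(); DD=D+[(list(s["qpos"]),list(s["tool_pos"]),np.array(s["tool_rot"]).tolist())]
rng=np.random.default_rng(2); res_=[]
for sub in (range(8),[1,2,3,4,5],[0,1,2,3,4,5],[1,2,3,4,5,6],[0,1,3,4,5,6],[0,2,3,4,5,6]):
    d2=[DD[i] for i in sub]; best=None
    for s3,s5,s7 in itertools.product([1,-1],repeat=3):
      for s4,s6 in itertools.product([1,-1],repeat=2):
        for k in range(3):
          o=np.zeros(7) if k==0 else rng.choice([0,np.pi/2,-np.pi/2,np.pi],7); sg=(1,1,s3,s4,s5,s6,s7)
          f=least_squares(rr,o,args=(sg,d2),max_nfev=40)
          if best is None or f.cost<best[0]: best=(f.cost,sg,f.x)
    print(list(sub),round(best[0],4),best[1],((best[2]+np.pi)%(2*np.pi)-np.pi).round(2),[round(float(np.abs(rr(best[2],best[1],[z])).max()),2) for z in DD])
E
timeout 550 python3 sg2.py
```

```text
[0, 1, 2, 3, 4, 5, 6, 7] 1.2133 (1, 1, -1, 1, -1, 1, -1) [ 0.97 -2.14 -2.69  2.49  1.59 -3.02  2.37] [0.34, 0.47, 0.13, 0.1, 0.23, 0.15, 0.56, 0.15]
[1, 2, 3, 4, 5] 0.0005 (1, 1, 1, -1, 1, -1, -1) [ 0.9   0.08 -1.09  1.75 -0.73 -2.47  0.58] [1.86, 0.01, 0.01, 0.0, 0.01, 0.01, 0.83, 0.01]
[0, 1, 2, 3, 4, 5] 0.1734 (1, 1, -1, 1, 1, 1, -1) [-1.04 -2.95 -3.1  -0.95  1.45 -1.51 -2.34] [0.15, 0.13, 0.11, 0.12, 0.16, 0.13, 1.07, 0.13]
[1, 2, 3, 4, 5, 6] 0.1441 (1, 1, 1, 1, -1, 1, -1) [-2.48 -0.1   2.09 -0.6  -0.1   0.74  1.5 ] [1.26, 0.05, 0.12, 0.11, 0.13, 0.17, 0.12, 0.17]
[0, 1, 3, 4, 5, 6] 1.1124 (1, 1, -1, -1, 1, -1, -1) [ 1.32 -2.18  0.69  0.74 -1.74 -0.3  -0.5 ] [0.37, 0.39, 0.23, 0.05, 0.16, 0.25, 0.53, 0.24]
[0, 2, 3, 4, 5, 6] 0.4058 (1, 1, -1, 1, -1, 1, -1) [-2.04 -0.85 -2.42 -2.01 -2.05  1.53 -2.75] [0.35, 0.93, 0.12, 0.14, 0.13, 0.17, 0.31, 0.17]
```

```bash
cat > sg3.py <<'E'
from kin import *
import itertools
s=sense(); DD=D+[(list(s["qpos"]),list(s["tool_pos"]),np.array(s["tool_rot"]).tolist())]
ax=[v for i in range(3) for v in(np.eye(3)[i],-np.eye(3)[i])]
t=np.array([np.array(R)[2,2] for q,p,R in DD])
E=[[[Ro.from_rotvec(a*q[j]).as_matrix() for a in ax] for j in range(7)] for q,p,R in DD]
out=[]
# rows ez^T * E2..E6
for combo in itertools.product(range(6),repeat=5):
    if any(combo[i]//2==combo[i+1]//2 and combo[i]!=combo[i+1] and False for i in range(4)): continue
    V=[]
    for i in range(len(DD)):
        v=np.array([0,0,1.])
        for j,c in enumerate(combo): v=v@E[i][j+1][c]
        V.append(v)
    V=np.array(V)
    for k,c in enumerate(ax):
        e=np.abs(V@c-t); out.append((e.max(),combo,k))
out.sort(key=lambda z:z[0]); names=['x','-x','y','-y','z','-z']
for e,c,k in out[:16]: print(round(e,4),[names[i] for i in c],names[k])
E
timeout 500 python3 sg3.py
```

```text
0.0002 ['x', 'z', 'x', 'z', 'x'] z
0.0002 ['x', '-z', 'x', '-z', 'x'] z
0.0002 ['-x', 'z', '-x', 'z', '-x'] z
0.0002 ['-x', '-z', '-x', '-z', '-x'] z
0.0002 ['y', 'z', 'y', 'z', 'y'] z
0.0002 ['y', '-z', 'y', '-z', 'y'] z
0.0002 ['-y', 'z', '-y', 'z', '-y'] z
0.0002 ['-y', '-z', '-y', '-z', '-y'] z
0.0651 ['x', 'z', 'y', '-z', 'y'] z
0.0651 ['x', '-z', '-y', 'z', '-y'] z
0.0651 ['-x', 'z', '-y', '-z', '-y'] z
0.0651 ['-x', '-z', 'y', 'z', 'y'] z
0.0651 ['y', 'z', '-x', '-z', '-x'] z
0.0651 ['y', '-z', 'x', 'z', 'x'] z
0.0651 ['-y', 'z', 'x', '-z', 'x'] z
0.0651 ['-y', '-z', '-x', 'z', '-x'] z
```

```bash
cat > kin2.py <<'E'
from kin import *
import itertools
s=sense(); DD=D+[(list(s["qpos"]),list(s["tool_pos"]),np.array(s["tool_rot"]).tolist())]
def run():
    best=None
    for s1,s3,s7 in itertools.product([1,-1],repeat=3):
        S=np.array([s1,1,s3,1,s3,1,s7]); d2=[(S*np.array(q),p,R) for q,p,R in DD]
        for y in(-2,-.7,.7,2):
          for ty in(0,1.57,3.14,-1.57):
            f=least_squares(res,[y,0,0,250,0,300,0,350,0,250,ty,0,0],args=(d2,),loss='soft_l1',max_nfev=100)
            if best is None or f.cost<best[0]: best=(f.cost,S,f.x)
    return best
if __name__=="__main__":
    b=run(); print(b[0],b[1],b[2].round(3)); np.save("x.npy",np.r_[b[1],b[2]])
    print(res(b[2],[(b[1]*np.array(q),p,R) for q,p,R in DD]).reshape(-1,12)[:,:3].round(2))
E
timeout 500 python3 kin2.py
```

```text
20.401283488501136 [-1  1 -1  1 -1  1 -1] [-471.239   -6.275   -1.974  327.15     3.437  506.656  -14.441  475.213
   16.839  377.404 -337.722  -35.338   16.848]
[[ 0.32  0.25  0.65]
 [ 8.35 -6.44  1.84]
 [ 1.19  0.43 -1.38]
 [ 0.15  0.5   0.6 ]
 [-1.98  1.44  0.55]
 [-0.98 -0.3  -0.69]
 [-0.13 -0.58 -1.28]
 [-0.58 -0.13 -0.27]]
```

```bash
cat > ik.py <<'E'
from kin import *
xx=np.load("x.npy"); S=xx[:7]; X=xx[7:]
lo=np.array([-2.88,-.31,-1.54,.2,-1.41,.19,-2.57]);hi=np.array([2.88,2.03,1.56,2.42,4.55,2.02,2.57])
def ik(p,R,j1=None,q0=None,seeds=12,tol=1.0,rng=np.random.default_rng(0)):
    """solutions with q1 fixed at j1 -> list of q (limits respected)"""
    sols=[]
    for k in range(seeds):
        g=rng.uniform(lo,hi) if q0 is None or k else np.array(q0)
        if j1 is not None: g[0]=j1
        def f(y):
            q=np.r_[j1,y] if j1 is not None else y
            A=fk(S*q,X); return np.r_[A[:3,3]-p,150*(Ro.from_matrix(A[:3,:3].T@R).as_rotvec())]
        sl=slice(1,7) if j1 is not None else slice(0,7)
        r=least_squares(f,np.clip(g[sl],lo[sl]+1e-3,hi[sl]-1e-3),bounds=(lo[sl],hi[sl]),max_nfev=60)
        if np.abs(r.fun).max()<tol:
            q=np.r_[j1,r.x] if j1 is not None else r.x
            if not any(np.abs(q-z).max()<.05 for z in sols): sols.append(q)
    return sols
E
cat > t.py <<'E'
from ik import *
K=np.array([592.5,93.1,117.3]); R0,n=lockR(19.2)
for flip in(0,180):
  for tilt in(35,25,15):   # tool tilt (tool may be pitched about the key's x relative to key)
    Rt,nt=lockR(19.2,tilt); Rg=Rt@rz(np.radians(flip)); g=K+n*32; 
    for th in(0,):
        p=g+nt*-19
        for j1 in np.arange(-1.6,1.7,.4):
            for q in ik(p,Rg,j1,seeds=6): print(flip,tilt,th,q.round(2), "margin",np.minimum(q-lo,hi-q).min().round(2))
E
timeout 560 python3 t.py
```

```text
0 35 0 [ 0.8   0.35 -1.06  2.27  1.2   0.2   0.64] margin 0.01
0 25 0 [-0.8   0.34  0.75  2.19 -0.9   0.4   2.57] margin 0.0
0 25 0 [-0.4   0.26  0.3   2.18 -0.53  0.33  2.25] margin 0.14
0 25 0 [-0.    0.24 -0.15  2.17 -0.16  0.31  1.91] margin 0.12
0 25 0 [ 0.4   0.28 -0.6   2.15  0.25  0.33  1.54] margin 0.14
0 25 0 [ 0.8   0.44 -1.12  2.14  0.8   0.47  1.05] margin 0.28
0 15 0 [-0.8   0.42  0.78  2.04 -0.63  0.62  2.29] margin 0.28
0 15 0 [-0.4   0.32  0.29  2.03 -0.27  0.56  1.97] margin 0.37
0 15 0 [-0.    0.31 -0.18  2.02  0.02  0.56  1.72] margin 0.37
0 15 0 [ 0.4   0.37 -0.67  2.01  0.34  0.61  1.45] margin 0.41
0 15 0 [ 0.8   0.63 -1.26  1.99  0.85  0.82  1.03] margin 0.28
180 35 0 [-0.8   0.31  0.73  2.34  4.54  0.31  0.26] margin 0.01
180 25 0 [-0.8   0.34  0.76  2.19 -0.92  0.41 -0.55] margin 0.22
180 25 0 [-0.4   0.26  0.3   2.18 -0.53  0.33 -0.89] margin 0.14
180 25 0 [-0.    0.24 -0.15  2.17 -0.16  0.31 -1.23] margin 0.12
180 25 0 [ 0.4   0.28 -0.6   2.15  0.25  0.33 -1.61] margin 0.14
180 25 0 [ 0.8   0.44 -1.12  2.14  0.8   0.47 -2.09] margin 0.28
180 15 0 [-0.8   0.42  0.78  2.04 -0.63  0.62 -0.85] margin 0.38
180 15 0 [-0.4   0.32  0.29  2.03 -0.27  0.56 -1.17] margin 0.37
180 15 0 [-0.    0.31 -0.18  2.02  0.02  0.56 -1.42] margin 0.37
180 15 0 [ 0.4   0.37 -0.67  2.01  0.34  0.61 -1.69] margin 0.41
180 15 0 [ 0.8   0.63 -1.26  1.99  0.85  0.82 -2.11] margin 0.28
```

```bash
cat > t2.py <<'E'
from ik import *
K=np.array([592.5,93.1,117.3]); R0,n=lockR(19.2)
for flip in(0,180):
  for tilt in(30,27,23,18):
    Rt,nt=lockR(19.2,tilt); Rg=Rt@rz(np.radians(flip)); prev=None
    for th in(0,28,56,85):
        Q=Ro.from_rotvec(-n*np.radians(th)).as_matrix(); R=Q@Rg; g=K+n*32; p=g+R[:,2]*19; best=None
        for j1 in(-.8,-.4,0,.4,.8):
            for q in ik(p,R,j1,seeds=2,q0=[0,.3,0,2.1,0,.4,1.5-(th/57)-flip/57.3] if prev is None else prev):
                m=np.minimum(q-lo,hi-q).min()
                if abs(q[4])<1.5 and (best is None or m>best[0]): best=(m,q)
        if best: prev=best[1]
        print(flip,tilt,th,None if best is None else (round(best[0],2),best[1].round(2)))
E
timeout 560 python3 t2.py
```

```text
0 30 0 (np.float64(0.13), array([ 0.8 ,  0.38, -1.08,  2.21,  0.88,  0.32,  0.96]))
0 30 28 (np.float64(0.08), array([-0.4 ,  0.25,  0.33,  2.27, -1.11,  0.27,  2.36]))
0 30 56 (np.float64(0.09), array([-0.4 ,  0.26,  0.36,  2.28, -1.32,  0.31,  2.1 ]))
0 30 85 (np.float64(0.0), array([ 0.  ,  0.24, -0.07,  2.31, -1.41,  0.23,  1.73]))
0 27 0 (np.float64(0.22), array([ 0.8 ,  0.41, -1.1 ,  2.17,  0.81,  0.41,  1.03]))
0 27 28 (np.float64(0.15), array([-0.4 ,  0.27,  0.36,  2.22, -0.94,  0.34,  2.2 ]))
0 27 56 (np.float64(0.17), array([-0.4 ,  0.28,  0.4 ,  2.25, -1.22,  0.39,  2.02]))
0 27 85 (np.float64(0.03), array([ 0.  ,  0.25, -0.02,  2.29, -1.38,  0.31,  1.74]))
0 23 0 (np.float64(0.31), array([ 0.8 ,  0.46, -1.14,  2.11,  0.79,  0.54,  1.06]))
0 23 28 (np.float64(0.25), array([-0.4 ,  0.29,  0.38,  2.16, -0.81,  0.44,  2.09]))
0 23 56 (np.float64(0.22), array([-0.4 ,  0.32,  0.45,  2.2 , -1.14,  0.51,  1.97]))
0 23 85 (np.float64(0.13), array([ 0.4 ,  0.29, -0.4 ,  2.26, -1.16,  0.32,  1.59]))
0 18 0 (np.float64(0.33), array([ 0.4 ,  0.34, -0.65,  2.05,  0.31,  0.52,  1.47]))

[... 941 characters left out ...]
.4 ]))
180 23 0 (np.float64(0.31), array([ 0.8 ,  0.46, -1.14,  2.11,  0.79,  0.54, -2.08]))
180 23 28 (np.float64(0.25), array([-0.8 ,  0.41,  0.86,  2.17, -1.12,  0.59, -0.8 ]))
180 23 56 (np.float64(0.22), array([-0.4 ,  0.32,  0.45,  2.2 , -1.14,  0.51, -1.17]))
180 23 85 (np.float64(0.13), array([ 0.4 ,  0.29, -0.4 ,  2.26, -1.16,  0.32, -1.55]))
180 18 0 (np.float64(0.34), array([-0.8 ,  0.39,  0.77,  2.08, -0.68,  0.55, -0.8 ]))
180 18 28 (np.float64(0.36), array([ 0.8 ,  0.48, -1.04,  2.04,  0.4 ,  0.55, -2.12]))
180 18 56 (np.float64(0.29), array([ 0.  ,  0.32,  0.04,  2.13, -0.86,  0.54, -1.38]))
180 18 85 (np.float64(0.21), array([ 0.4 ,  0.33, -0.34,  2.21, -1.13,  0.44, -1.53]))
```

Run:
```python
from lock import *
d=pickle.load(open("w6.pkl","rb")); s=sense(); print(np.round(s["tool_pos"],1))
R=np.array(s["tool_rot"]);tp=np.array(s["tool_pos"])
c,n=lock(d,(402,304)); print(n.round(3))
crop=lambda x,y:((x/3-.33+150)/.64,(y/3-.33+90)/.64)
w=[onplane(d,*crop(*x),c,n) for x in[(231,228),(416,228),(413,400),(233,400)]]; kh=np.mean(w,0); print("keyhole",kh.round(1),"tool",(R.T@(kh-tp)).round(1), [np.linalg.norm(w[i]-w[i-1]).round(1) for i in range(4)])
a=onplane(d,*crop(292,264),c,n);b=onplane(d,*crop(355,264),c,n);print("csink mid y tool",(R.T@((a+b)/2-tp)).round(1),"top edge; width",np.linalg.norm(a-b).round(1))
dd=d["depth"];K=d["K"];M=np.array(d["mount"]); v,u=np.mgrid[:384,:512]
p=np.stack([(u-K[0,2])/K[0,0]*dd,(v-K[1,2])/K[1,1]*dd,dd],-1)@M[:3,:3].T+M[:3,3]
m=(abs(p[...,1])<16)&(abs(p[...,0])<30)&(p[...,2]>-37)&(p[...,2]<50); ys,xs=np.nonzero(m)
for r in [198,199,200,201,203,205,206,209,213,217,221,224,226,228,231,235]:
    k=xs[ys==r]; 
    if len(k): q=p[r,k]; print(r,k.min(),k.max(),np.median(q,0).round(1),q[:,1].min().round(1),q[:,1].max().round(1))
m=(abs(p[...,1])<6)&(abs(p[...,0])<20)&(p[...,2]>-37)&(p[...,2]<-20);ys,xs=np.nonzero(m); print("ring y",[ (p[ys==r][:,0] if 0 else p[r,xs[ys==r]][:,1].mean().round(2)) for r in range(ys.min(),ys.max(),4)])
```

```text
[558.1  84.1 170.8]
[-0.54 -0.19  0.82]
keyhole [592.3  93.1 117.2] tool [-1.3  3.7 64.1] [np.float64(44.3), np.float64(43.7), np.float64(44.2), np.float64(45.0)]
csink mid y tool [12.   3.7 64. ] top edge; width 15.1
200 251 257 [ 5.5  1.8 34.5] -0.1 3.7
201 251 258 [ 5.3  2.1 33.1] -0.1 4.4
203 251 258 [ 5.5  2.1 29. ] -0.1 4.3
205 251 258 [ 5.4  2.  25.5] -0.1 4.3
206 250 258 [ 5.   1.7 24.9] -0.7 4.2
209 244 262 [9.  1.  9.2] -4.1 6.2
213 239 267 [7. 1. 8.] -7.0 9.1
217 236 271 [4.6 1.3 7.9] -8.7 11.4
221 235 272 [2.2 1.1 7.8] -9.3 11.9
224 234 273 [0.6 1.1 7.2] -9.9 12.7
226 233 273 [-0.6  0.9  7.2] -10.6 12.6
228 233 273 [-2.   0.9  7.5] -10.5 12.6
231 234 272 [-3.8  0.8  7.1] -10.0 12.0
235 235 271 [-6.3  0.8  7.2] -9.4 11.5
ring y [np.float64(0.88), np.float64(0.63), np.float64(0.63), np.float64(0.38), np.float64(0.38), np.float64(0.38), np.float64(0.15), np.float64(0.15), np.float64(0.24), np.float64(0.14), np.float64(-0.08), np.float64(0.14), np.float64(0.14), np.float64(0.13), np.float64(0.14), np.float64(0.14)]
```

```bash
cat > tgt.py <<'E'
from h import *
K=np.array([592.4,93.1,117.2]); _,n=lockR(19.2)
def tgt(tilt,pt,at,yaw=19.2): 
    R=lockR(yaw,tilt)[0]@np.diag([-1,-1,1.]); return np.array(at)-R@np.array(pt),R
E
python3 - <<'E'
from tgt import *
tip=[-2.5,2.2,36.7]; p,R=tgt(27,tip,K+8*n); print(p); rows(p,R,4)
E
```

```text
[573.71204994  88.92174693 157.58813204]
4 rows:
[[[0.15, 0.02, 0.5], [-0.2, -1.9, 0.0]], [[0.17, 0.02, 0.5], [-0.2, -1.9, 0.0]], [[0.18, 0.02, 0.49], [-0.2, -1.9, 0.0]], [[0.2, 0.02, 0.49], [-0.2, -1.9, 0.0]]]
```

Request:
play_rows --steps '[[[0.15, 0.02, 0], [-0.2, -1.9, 0]], [[0.17, 0.02, 0.5], [-0.2, -1.9, 0]], [[0.18, 0.02, 0.5], [-0.2, -1.9, 0]], [[0.2, 0.02, 0.5], [-0.2, -1.9, 0]], [[0, 0, 0.4], [0, 0, 0]], [[0, 0, 0], [0, 0, 0]], [[0, 0, 0], [0, 0, 0]]]'

```text
time: 12.8
tool_pos: [572.5, 87.1, 157.7]
tool_rot: [[0.843, 0.327, 0.427], [0.292, -0.945, 0.149], [0.452, -0.001, -0.892]]
force: [-0.1, -0.4, -0.9]
width: 3.2
grip_force: 58.2
```

Run:
```python
from tgt import *
s=sense(); print(np.round(s["qpos"],2)); R=np.array(s["tool_rot"]); print("keyhole-tip in tool",(R.T@(K-s["tool_pos"])-[-2.5,2.2,36.7]).round(1))
p,R=tgt(27,[-2.5,2.2,36.7],K+8*n); rows(p,R,3)
```

```text
[-0.29  0.16  0.16  2.22 -0.37  0.33 -1.04]
keyhole-tip in tool [ 2.8 -1.3  8.8]
3 rows:
[[[0.05, -0.04, 0.03], [-0.0, 0.0, -0.0]], [[0.05, -0.04, 0.03], [-0.0, 0.0, -0.0]], [[0.05, -0.04, 0.03], [-0.0, 0.0, -0.0]]]
```

Request:
play_rows --steps '[[[0.08, -0.06, 0], [0, 0, 0]], [[0.07, -0.06, 0.1], [0, 0, 0]], [[0, 0, 0], [0, 0, 0]], [[0, 0, 0], [0, 0, 0]]]'

```text
time: 13.3
tool_pos: [574.2, 89.8, 157.7]
tool_rot: [[0.842, 0.329, 0.427], [0.293, -0.944, 0.149], [0.452, -0.001, -0.892]]
force: [0.4, 0.3, 0.2]
width: 3.1
grip_force: 58.2
```

Run:
```python
from tgt import *
s=sense(); R=np.array(s["tool_rot"]); print(np.round(s["tool_pos"],1),"keyhole-tip in tool",(R.T@(K-s["tool_pos"])-[-2.5,2.2,36.7]).round(1))
p,R=tgt(27,[-1.9,1.4,13],K); rows(p,R,8)
d=snap("wrist"); pickle.dump(d,open("w7.pkl","wb"))
cv2.imwrite("pics/w7.png",cv2.resize(d["image"][90:290,150:350],(600,600),interpolation=cv2.INTER_CUBIC)[:,:,::-1])
```

```text
[574.2  89.8 157.7] keyhole-tip in tool [0.4 0.6 7.7]
8 rows:
[[[-0.0, 0.02, 0.39], [-0.0, 0.0, -0.0]], [[-0.0, 0.02, 0.39], [-0.0, 0.0, -0.0]], [[-0.0, 0.02, 0.39], [-0.0, 0.0, -0.0]], [[-0.0, 0.02, 0.39], [-0.0, 0.0, -0.0]], [[-0.0, 0.02, 0.39], [-0.0, 0.0, -0.0]], [[-0.0, 0.02, 0.39], [-0.0, 0.0, -0.0]], [[-0.0, 0.02, 0.39], [-0.0, 0.0, -0.0]], [[-0.0, 0.02, 0.39], [-0.0, 0.0, -0.0]]]
```

Request:
play_rows --steps '[[[0.02, 0.03, 0.4], [0, 0, 0]], [[0.02, 0.03, 0.4], [0, 0, 0]], [[0, 0, 0.3], [0, 0, 0]], [[0, 0, 0.3], [0, 0, 0]], [[0, 0, 0.2], [0, 0, 0]], [[0, 0, 0], [0, 0, 0]]]'

```text
time: 14.1
tool_pos: [581.6, 91.5, 143.4]
tool_rot: [[0.843, 0.328, 0.426], [0.293, -0.945, 0.149], [0.452, -0.001, -0.892]]
force: [0.5, 0.1, -0.9]
width: 3.3
grip_force: 58.1
```

Run:
```python
from tgt import *
s=sense(); R=np.array(s["tool_rot"]); print(np.round(s["tool_pos"],1),"keyhole-tip in tool",(R.T@(K-s["tool_pos"])-[-2.5,2.2,36.7]).round(1),"F tool",(R.T@s["force"]).round(1),np.round(s["wrist_torque"],2),s["width"])
```

```text
[581.6  91.5 143.4] keyhole-tip in tool [ 0.2 -0.2 -8.4] F tool [0.1 0.1 1.1] [-0.15  0.52  0.02] 3.311671684197353
```

Entering freely, with the tip about 8 mm in. I'll continue.

Request:
play_rows --steps '[[[0, 0, 0.3], [0, 0, 0]], [[0, 0, 0.3], [0, 0, 0]], [[0, 0, 0.3], [0, 0, 0]], [[0, 0, 0.3], [0, 0, 0]], [[0, 0, 0], [0, 0, 0]]]'

```text
time: 14.72
tool_pos: [586.8, 93.3, 132.7]
tool_rot: [[0.843, 0.328, 0.427], [0.293, -0.945, 0.149], [0.452, -0.001, -0.892]]
force: [1.0, -0.9, 0.1]
width: 3.1
grip_force: 57.8
```

Run:
```python
from tgt import *
s=sense(); R=np.array(s["tool_rot"]); print(np.round(s["tool_pos"],1),"keyhole-shoulder in tool",(R.T@(K-s["tool_pos"])-[-1.9,1.4,13]).round(1),"F tool",(R.T@s["force"]).round(1),np.round(s["wrist_torque"],2),np.round(s["qpos"],2))
```

```text
[586.8  93.3 132.7] keyhole-shoulder in tool [-0.5  0.6  3.2] F tool [0.7 1.2 0.2] [-0.08  0.42 -0.01] [-0.26  0.23  0.12  2.21 -0.44  0.27 -0.98]
```

Request:
play_rows --steps '[[[0, 0, 0.15], [0, 0, 0]], [[0, 0, 0.15], [0, 0, 0]], [[0, 0, 0], [0, 0, 0]]]'

```text
time: 15.1
tool_pos: [588.1, 93.7, 130.2]
tool_rot: [[0.843, 0.328, 0.427], [0.293, -0.945, 0.149], [0.452, -0.001, -0.892]]
force: [-0.3, 0.4, 0.0]
width: 3.2
grip_force: 57.9
```

Request:
play_rows --steps '[[[0, 0, 0.1], [0, 0, 0]], [[0, 0, 0.1], [0, 0, 0]], [[0, 0, 0], [0, 0, 0]]]'

```text
time: 15.48
tool_pos: [588.8, 93.2, 129.5]
tool_rot: [[0.843, 0.328, 0.427], [0.292, -0.945, 0.149], [0.453, -0.001, -0.892]]
force: [-10.8, -2.8, 14.4]
width: 3.0
grip_force: 61.1
```

Run:
```python
from tgt import *
s=sense(); R=np.array(s["tool_rot"]); print(np.round(s["tool_pos"],1),"keyhole-shoulder in tool",(R.T@(K-s["tool_pos"])-[-1.9,1.4,13]).round(1),"F tool",(R.T@s["force"]).round(1),np.round(s["wrist_torque"],2),np.round(s["qpos"],2))
```

```text
[588.8  93.2 129.5] keyhole-shoulder in tool [-0.7 -0.1 -0.5] F tool [ -3.4  -0.9 -17.8] [-0.36  0.99 -0.04] [-0.25  0.24  0.12  2.21 -0.45  0.26 -0.97]
```

Request:
play_rows --steps '[[[0, 0, 0], [0, 0, 0]], [[0, 0, 0], [0, 0, 0]], [[0, 0, 0], [0, 0, 0]], [[0, 0, 0], [0, 0, 0]]]' --claw 3

```text
time: 15.98
tool_pos: [588.8, 94.1, 128.2]
tool_rot: [[0.843, 0.329, 0.426], [0.293, -0.944, 0.149], [0.452, -0.001, -0.892]]
force: [1.2, 0.0, -1.3]
width: 30.0
grip_force: 0.0
```

Run:
```python
from tgt import *
s=sense(); print(s["width"],np.round(s["force"],1)); p,R=tgt(20,[0,0,-19],K+32*n); rows(p,R,4)
d=snap("wrist"); pickle.dump(d,open("w8.pkl","wb")); R=np.array(s["tool_rot"]); tp=np.array(s["tool_pos"])
P=d["P"]; L=lockR(19.2)[0]; q=(P-K)@L; q[...,2]*=-1  # lock coords: x down?,y chest y,z outward
m=(abs(q[...,0])<25)&(abs(q[...,1])<14)&(q[...,2]>1.5)&(q[...,2]<60)
im=d["image"].astype(int)
for lo_,hi_ in((1.5,3),(3,5.5),(5.5,8),(8,16),(16,24),(24,34),(34,44),(44,52)):
    k=m&(q[...,2]>lo_)&(q[...,2]<hi_); 
    if k.sum(): w=q[k]; print(lo_,hi_,k.sum(),w.min(0).round(1),w.max(0).round(1),np.median(w,0).round(1))
```

```text
29.967883161643503 [ 1.2  0.  -1.3]
4 rows:
[[[-0.23, 0.05, -0.04], [-0.0, -1.7, -0.0]], [[-0.23, 0.05, -0.03], [-0.0, -1.7, -0.0]], [[-0.23, 0.05, -0.03], [-0.0, -1.7, -0.0]], [[-0.23, 0.05, -0.02], [-0.0, -1.7, -0.0]]]
1.5 3 32 [-24.1 -11.1   1.5] [22.1 13.9  3. ] [-9.  -2.   2.2]
3 5.5 437 [-11.3 -11.    3.1] [11.8 12.1  5.5] [ 1.1 -0.   4.8]
5.5 8 397 [-10.7 -10.9   5.5] [ 6.2 12.   7.9] [-4.4  1.1  6.1]
8 16 133 [-3.1 -3.9  8. ] [ 3.   5.1 15.7] [-1.2  1.2 11.5]
16 24 14 [-0.9  3.3 16.1] [ 4.4  5.  22.5] [ 2.5  4.9 19.3]
24 34 99 [-10.8  -3.7  25.8] [-6.4  4.3 33.9] [-9.5  0.3 30.8]
34 44 372 [-11.2 -13.   34. ] [14.4  4.2 44. ] [-7.7  0.3 40.2]
44 52 627 [-21. -14.  44.] [14.8  4.2 51.8] [ 0.8 -0.1 47. ]
```

Run:
```python
from tgt import *
d=pickle.load(open("w8.pkl","rb")); L=lockR(19.2)[0]; q=(d["P"]-K)@L; q[...,2]*=-1
m=(abs(q[...,0])<18)&(abs(q[...,1])<5.5)&(q[...,2]>30)&(q[...,2]<52); w=q[m]
out=[]
for x in range(-18,18,2):
    k=w[abs(w[:,0]-x)<1]
    if len(k)>2: z=np.percentile(k[:,2],95); out.append((x,z)); print(x,z.round(1),k[:,1].min().round(1),k[:,1].max().round(1))
o=np.array(out); A=np.c_[2*o,np.ones(len(o))]; s=np.linalg.lstsq(A,(o**2).sum(1),rcond=None)[0]; print("centre",s[:2].round(1),"r",np.sqrt(s[2]+s[0]**2+s[1]**2))
```

```text
-10 39.9 -2.7 3.2
-8 42.9 -3.6 4.2
-6 45.0 -3.7 4.2
-4 46.9 -3.5 4.1
-2 48.0 -3.4 4.1
0 48.4 -3.4 4.1
2 48.8 -3.4 4.1
4 49.5 -3.5 4.1
6 49.1 -3.5 4.1
8 48.9 -3.5 4.2
10 48.0 -3.1 4.2
12 47.2 -3.1 4.2
14 46.6 -2.6 3.7
centre [ 4.7 33.1] r 16.10201807990277
```

Request:
play_rows --steps '[[[-0.23, 0.05, -0.04], [0, -1.7, 0]], [[-0.23, 0.05, -0.04], [0, -1.7, 0]], [[-0.23, 0.05, -0.03], [0, -1.7, 0]], [[-0.23, 0.05, -0.02], [0, -1.7, 0]], [[0, 0, 0], [0, 0, 0]], [[0, 0, 0], [0, 0, 0]]]'

```text
time: 16.77
tool_pos: [580.9, 89.3, 125.6]
tool_rot: [[0.887, 0.329, 0.324], [0.308, -0.944, 0.113], [0.343, -0.001, -0.939]]
force: [0.4, -0.3, -0.8]
width: 30.0
grip_force: 0.0
```

Run:
```python
from tgt import *
L=lockR(19.2)[0]; c=K+4.7*L[:,0]+0.3*L[:,1]+33.1*n; p,R=tgt(25,[0,0,-19],c); print(c.round(1),p.round(1)); rows(p,R,3)
```

```text
[570.7  85.9 141.6] [578.3  88.5 124.4]
3 rows:
[[[-0.1, -0.0, 0.01], [-0.0, 1.6, -0.0]], [[-0.1, -0.0, 0.0], [-0.0, 1.6, -0.0]], [[-0.1, -0.0, 0.0], [-0.0, 1.6, -0.0]]]
```

Request:
play_rows --steps '[[[-0.1, 0, 0], [0, 1.6, 0]], [[-0.1, 0, 0], [0, 1.6, 0]], [[-0.1, 0, 0], [0, 1.6, 0]], [[0, 0, 0], [0, 0, 0]]]'

```text
time: 17.27
tool_pos: [577.4, 87.8, 124.2]
tool_rot: [[0.858, 0.328, 0.396], [0.297, -0.945, 0.138], [0.42, -0.001, -0.908]]
force: [-0.3, -0.3, -0.1]
width: 30.0
grip_force: 0.0
```

Request:
play_rows --steps '[[[0, 0, 0], [0, 0, 0]], [[0, 0, 0], [0, 0, 0]], [[0, 0, 0], [0, 0, 0]], [[0, 0, 0], [0, 0, 0]]]' --claw 0 --squeeze 80

```text
time: 17.77
tool_pos: [579.3, 88.6, 125.7]
tool_rot: [[0.856, 0.329, 0.398], [0.298, -0.944, 0.139], [0.422, -0.0, -0.907]]
force: [-2.1, -0.8, 5.3]
width: 0.4
grip_force: 3.2
```

```bash
cat > see.py <<'E'
from tgt import *
def ring(d,th=0):
    L=lockR(19.2)[0]; q=(d["P"]-K)@L; q[...,2]*=-1; c,s=np.cos(th),np.sin(th)
    m=(abs(q[...,0])<22)&(abs(q[...,1])<5)&(q[...,2]>30)&(q[...,2]<52); w=q[m]; out=[]
    for x in range(-20,21,2):
        k=w[abs(w[:,0]-x)<1]
        if len(k)>2: out.append((x,np.percentile(k[:,2],95)))
    o=np.array(out); A=np.c_[2*o,np.ones(len(o))]; s=np.linalg.lstsq(A,(o**2).sum(1),rcond=None)[0]
    m=(abs(q[...,0])<14)&(abs(q[...,1])<14)&(q[...,2]>3)&(q[...,2]<9); w=q[m]
    print("ring centre x,z",s[:2].round(1),"r",np.sqrt(s[2]+s[0]**2+s[1]**2).round(1),"collar",np.percentile(w,2,0).round(1),np.percentile(w,98,0).round(1))
E
python3 - <<'E'
from see import *
s=sense(); d=snap("wrist"); ring(d); R=np.array(s["tool_rot"]); print(s["width"],(R.T@s["force"]).round(1),np.round(s["qpos"],2),np.round(s["tool_pos"],1))
# align: rotate tool 8 deg (more vertical) about shoulder
Q=Ro.from_rotvec(R[:,1]*np.radians(-8)).as_matrix(); p=K+Q@(np.array(s["tool_pos"])-K); print((Q@R)[:,2]); rows(p,Q@R,4)
E
```

```text
ring centre x,z [-9.7 47.1] r 4.8 collar [ -9.8 -10.1   3.2] [ 9.4 11.1  8. ]
0.3676480392563037 [ 0.2  0.1 -5.8] [-0.29  0.24  0.16  2.2  -0.41  0.3  -1.  ] [579.3  88.6 125.7]
[ 0.27530629  0.09625547 -0.95652566]
4 rows:
[[[0.05, -0.0, -0.03], [0.0, -2.0, -0.0]], [[0.05, -0.0, -0.03], [0.0, -2.0, -0.0]], [[0.05, -0.0, -0.03], [0.0, -2.0, -0.0]], [[0.05, -0.0, -0.03], [0.0, -2.0, -0.0]]]
```

Request:
play_rows --steps '[[[0, 0, 0], [0, 0, 0]], [[0, 0, 0], [0, 0, 0]]]'

```text
time: 18.08
tool_pos: [579.4, 88.5, 125.7]
tool_rot: [[0.856, 0.329, 0.398], [0.298, -0.944, 0.139], [0.422, -0.0, -0.907]]
force: [-2.9, -1.0, 5.6]
width: -0.2
grip_force: 3.2
```

Run:
```python
from see import *
s=sense(); print(s["width"],s["grip_force"]); d=snap("wrist"); pickle.dump(d,open("w9.pkl","wb"))
L=lockR(19.2)[0]; q=(d["P"]-K)@L; q[...,2]*=-1
R=np.array(s["tool_rot"]); 
a=cv2.resize(d["image"][150:350,150:350],(600,600),interpolation=cv2.INTER_CUBIC)
cv2.imwrite("pics/w9.png",a[:,:,::-1])
```

```text
-0.18451871484929086 3.1639280822128057
```

View pics/w9.png

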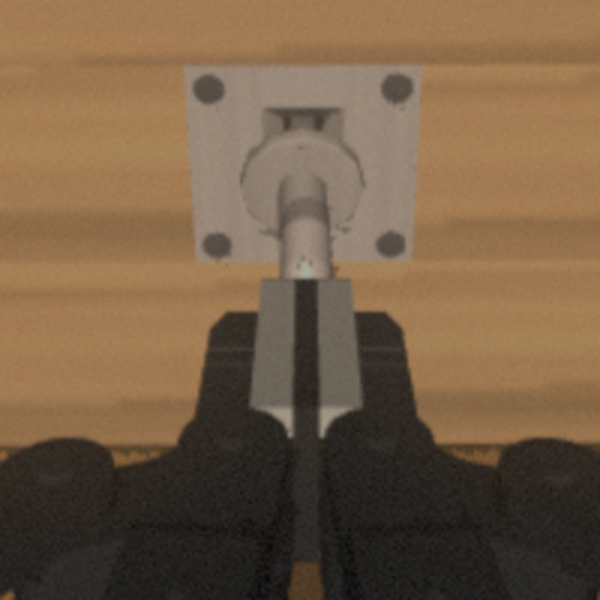

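The picture shows shut fingers with tips at about (305,280) and the key standing in the lock past them, its collar at (302,185). The ring was missed, so I'll measure where it is.

Run:
```python
from see import *
s=sense(); d=pickle.load(open("w9.pkl","rb")); L=lockR(19.2)[0]; q=(d["P"]-K)@L; q[...,2]*=-1
R=np.array(s["tool_rot"]); t=(d["P"]-s["tool_pos"])@R
for r in range(180,280,4):
    v,u=r,int(150+303/3); 
    for r_ in(r,): print(r,"lock",q[v,u].round(1),"tool",t[v,u].round(1), d["image"][v,u])
tc=R.T@(np.array(s["tool_pos"])-K); print("TCP in lock",(L.T@(np.array(s["tool_pos"])-K)).round(1))
```

```text
180 lock [-17.    0.1  -0.2] tool [25.7 -0.1 10.8] [156 138 122]
184 lock [-14.3   0.1  -0.4] tool [23.1 -0.1 11.5] [154 137 121]
188 lock [-10.3   0.1  -3.4] tool [19.6 -0.1 15.1] [89 79 67]
192 lock [ -3.3   0.1 -11.6] tool [14.2 -0.1 24.3] [117 104  92]
196 lock [-9.7  0.1  5.2] tool [17.6 -0.1  6.7] [154 136 121]
200 lock [-7.4  0.1  5.6] tool [15.3 -0.1  6.7] [143 129 113]
204 lock [-4.8  0.1  5.6] tool [12.7 -0.1  7.2] [144 127 114]
208 lock [-2.   0.1  5.3] tool [10.  -0.1  8. ] [145 129 115]
212 lock [-2.4  0.1 10.3] tool [ 9.5 -0.1  3. ] [141 126 112]
216 lock [-9.6  0.1 25.9] tool [ 13.9  -0.1 -13.6] [118 105  92]
220 lock [-10.8   0.1  31.3] tool [ 14.1  -0.1 -19.2] [115 103  91]
224 lock [-11.    0.1  35.2] tool [ 13.6  -0.1 -23.1] [155 137 122]
228 lock [-9.5  0.1 36.5] tool [ 12.   -0.1 -24. ] [158 141 125]
232 lock [-9.1  0.1 39.2] tool [ 11.1  -0.1 -26.6] [161 142 127]
236 lock [-8.5  0.1 41.5] tool [ 10.1  -0.1 -28.8] [140 128 113]
240 lock [-7.5  0.1 43.3] tool [  8.8  -0.1 -30.4] [164 168 153]
244 lock [-10.6   0.1  50.6] tool [ 10.6  -0.1 -38.1] [53 42 38]
248 lock [-11.3   0.1  54.3] tool [ 10.6  -0.1 -41.9] [50 43 37]
252 lock [-10.7   0.1  56.3] tool [  9.7  -0.1 -43.7] [53 42 38]
256 lock [-11.9   0.   60.5] tool [ 10.2  -0.1 -48.1] [51 42 32]
260 lock [-12.2   0.   63.3] tool [  9.9  -0.1 -51. ] [51 46 37]
264 lock [-14.    0.   67.9] tool [ 10.8  -0.1 -55.8] [50 44 35]
268 lock [-14.8   0.   71.3] tool [ 11.1  -0.1 -59.3] [48 42 34]
272 lock [-15.3   0.   74.1] tool [ 11.1  -0.1 -62. ] [49 44 36]
276 lock [-15.4   0.   76.4] tool [ 10.8  -0.1 -64.3] [45 39 33]
TCP in lock [  6.5  -0.  -14.9]
```

Run:
```python
from see import *
for f,us,off in(("w6.pkl",[(265,240),(345,240)],90),("w9.pkl",[(280,245),(335,245)],150)):
    d=pickle.load(open(f,"rb")); dd=d["depth"];Kc=d["K"];M=np.array(d["mount"]); v,u=np.mgrid[:384,:512]
    p=np.stack([(u-Kc[0,2])/Kc[0,0]*dd,(v-Kc[1,2])/Kc[1,1]*dd,dd],-1)@M[:3,:3].T+M[:3,3]
    for x,_ in us:
        print(f,x,[ (r,p[r,150+x//3].round(1).tolist()) for r in range(236,300,6)])
    for P in([11,8,0],[11,8,-19],[-11,8,0],[11,8,-35]):
        c=np.linalg.inv(M)@np.r_[P,1]; print(P,(Kc@c[:3]/c[2])[:2].round(0))
```

```text
w6.pkl 265 [(236, [-7.7, -7.7, 8.8]), (242, [-39.7, -10.2, 65.6]), (248, [10.7, -5.6, -41.9]), (254, [10.7, -5.5, -47.2]), (260, [11.0, -5.2, -52.8]), (266, [10.7, -5.1, -56.9]), (272, [11.0, -4.9, -61.8]), (278, [10.8, -4.8, -65.6]), (284, [10.9, -4.6, -69.6]), (290, [11.4, -4.5, -73.9]), (296, [11.8, -4.3, -77.9])]
w6.pkl 345 [(236, [-7.6, 8.0, 8.5]), (242, [-10.9, 8.0, 7.4]), (248, [10.5, 5.9, -41.5]), (254, [10.4, 5.7, -46.8]), (260, [10.5, 5.6, -51.8]), (266, [10.8, 5.4, -57.0]), (272, [10.2, 5.2, -60.5]), (278, [10.4, 5.1, -65.0]), (284, [10.9, 4.9, -69.5]), (290, [11.3, 4.7, -73.8]), (296, [11.7, 4.6, -77.9])]
[11, 8, 0] [266. 212.]
[11, 8, -19] [267. 226.]
[-11, 8, 0] [265. 248.]
[11, 8, -35] [269. 240.]
w9.pkl 280 [(236, [-0.3, -4.4, -7.0]), (242, [-4.0, -4.4, -6.7]), (248, [10.5, -3.5, -41.6]), (254, [10.3, -3.4, -46.6]), (260, [10.7, -3.3, -52.3]), (266, [10.8, -3.2, -57.1]), (272, [10.9, -3.1, -61.7]), (278, [10.8, -3.0, -65.7]), (284, [10.6, -2.9, -69.3]), (290, [8.8, -2.9, -70.2]), (296, [11.8, -2.7, -78.1])]
w9.pkl 335 [(236, [-11.9, 6.0, 17.4]), (242, [-16.2, 6.0, 17.9]), (248, [10.1, 4.2, -40.9]), (254, [10.3, 4.1, -46.6]), (260, [10.8, 3.9, -52.6]), (266, [10.7, 3.8, -57.1]), (272, [10.7, 3.7, -61.4]), (278, [10.1, 3.6, -64.6]), (284, [10.7, 3.5, -69.4]), (290, [11.0, 3.3, -73.5]), (296, [11.3, 3.2, -77.4])]
[11, 8, 0] [266. 211.]
[11, 8, -19] [267. 226.]
[-11, 8, 0] [265. 248.]
[11, 8, -35] [269. 240.]
```

By depth, the finger tips lie about 30-38 mm behind the nominal TCP, so they only clipped the ring's top. I'll reopen, go 15 mm deeper while watching the force, and grip again.

Request:
play_rows --steps '[[[0, 0, 0], [0, 0, 0]], [[0, 0, 0], [0, 0, 0]], [[0, 0, 0], [0, 0, 0]], [[0, 0, 0.5], [0, 0, 0]], [[0, 0, 0.3], [0, 0, 0]], [[0, 0, 0], [0, 0, 0]]]' --claw 3.4

```text
time: 18.88
tool_pos: [581.4, 89.4, 116.9]
tool_rot: [[0.857, 0.328, 0.396], [0.298, -0.945, 0.139], [0.42, -0.001, -0.908]]
force: [-0.1, -0.5, 0.2]
width: 33.9
grip_force: 0.0
```

Request:
play_rows --steps '[[[0, 0, 0.3], [0, 0, 0]], [[0, 0, 0.4], [0, 0, 0]], [[0, 0, 0], [0, 0, 0]]]'

```text
time: 19.25
tool_pos: [584.3, 90.4, 110.7]
tool_rot: [[0.857, 0.329, 0.397], [0.298, -0.945, 0.139], [0.42, -0.001, -0.907]]
force: [0.6, 0.2, -0.1]
width: 33.6
grip_force: 0.0
```

Request:
play_rows --steps '[[[0, 0, 0], [0, 0, 0]], [[0, 0, 0], [0, 0, 0]], [[0, 0, 0], [0, 0, 0]], [[0, 0, 0], [0, 0, 0]], [[0, 0, 0], [0, 0, 0]]]' --claw 0 --squeeze 80

```text
time: 19.88
tool_pos: [584.5, 90.4, 111.2]
tool_rot: [[0.857, 0.329, 0.397], [0.298, -0.944, 0.139], [0.421, -0.001, -0.907]]
force: [-0.4, 0.0, 0.7]
width: 5.1
grip_force: 78.3
```

Run:
```python
from see import *
s=sense(); d=snap("wrist"); pickle.dump(d,open("w10.pkl","wb")); L=lockR(19.2)[0]; q=(d["P"]-K)@L; q[...,2]*=-1
R=np.array(s["tool_rot"]); t=(d["P"]-s["tool_pos"])@R
print(s["width"],s["grip_force"],(R.T@s["force"]).round(1),np.round(s["qpos"],2),np.round(s["tool_pos"],1))
for v in range(184,284,6): print(v,q[v,251].round(1),t[v,251].round(1))
```

```text
5.135405958705942 78.30231433734298 [-0.1 -0.2 -0.8] [-0.26  0.27  0.13  2.2  -0.45  0.27 -0.97] [584.5  90.4 111.2]
184 [-18.3   0.2  -0. ] [28.1 -0.1 -5.1]
190 [-14.7   0.2  -0.3] [24.6 -0.1 -4.1]
196 [-5.8  0.2 -9.9] [17.6 -0.1  6.8]
202 [-10.    0.2   4.1] [19.2 -0.1 -7.7]
208 [-7.3  0.2  5.5] [16.3 -0.1 -8.6]
214 [-4.4  0.2  6.8] [13.3 -0.1 -9.3]
220 [-1.4  0.2  7.8] [10.1 -0.1 -9.8]
226 [-1.7  0.2 13.8] [  9.4  -0.1 -15.7]
232 [-10.7   0.2  31.9] [ 15.   -0.1 -35.1]
238 [-10.5   0.1  36.2] [ 14.1  -0.1 -39.3]
244 [-9.1  0.2 38.6] [ 12.3  -0.1 -41.5]
250 [-7.   0.2 40.1] [ 10.   -0.1 -42.6]
256 [-5.7  0.2 42.4] [  8.3  -0.1 -44.6]
262 [-5.5  0.2 46.1] [  7.4  -0.1 -48.2]
268 [-1.8  0.2 45.5] [  3.9  -0.1 -47. ]
274 [-0.5  0.2 47.7] [  2.2  -0.1 -49. ]
280 [ 3.2  0.2 47.3] [ -1.3  -0.1 -47.9]
```

Run:
```python
from see import *
s=sense(); R=np.array(s["tool_rot"]); P=np.array(s["tool_pos"])
Q=Ro.from_rotvec(R[:,1]*np.radians(-8)).as_matrix(); p=K+Q@(P-K)-1.5*n; print((Q@R)[:,2].round(3)); rows(p,Q@R,4)
```

```text
[ 0.274  0.096 -0.957]
4 rows:
[[[0.0, 0.0, 0.0], [0.0, -2.0, 0.0]], [[0.0, 0.0, 0.0], [0.0, -2.0, 0.0]], [[0.0, 0.0, 0.0], [0.0, -2.0, 0.0]], [[0.0, 0.0, 0.0], [0.0, -2.0, 0.0]]]
```

Request:
play_rows --steps '[[[0, 0, 0], [0, -2, 0]], [[0, 0, 0], [0, -2, 0]], [[0, 0, 0], [0, -2, 0]], [[0, 0, 0], [0, -2, 0]], [[0, 0, 0], [0, 0, 0]], [[0, 0, 0], [0, 0, 0]]]'

```text
time: 20.68
tool_pos: [584.7, 90.5, 111.9]
tool_rot: [[0.904, 0.329, 0.275], [0.314, -0.944, 0.096], [0.291, -0.001, -0.957]]
force: [-3.2, -0.9, 6.9]
width: 5.3
grip_force: 79.4
```

Run:
```python
from see import *
s=sense(); d=snap("wrist"); pickle.dump(d,open("w11.pkl","wb")); L=lockR(19.2)[0]; q=(d["P"]-K)@L; q[...,2]*=-1
R=np.array(s["tool_rot"]); ring(d)
print(s["width"],s["grip_force"],"F lock",(L.T@s["force"]).round(1),np.round(s["wrist_torque"],2),np.round(s["qpos"],2))
for v in range(190,284,5): print(v,q[v,251].round(1))
```

```text
ring centre x,z [-5.3 47.2] r 8.3 collar [-10.7 -10.3   3.1] [ 8.8 10.9  8.1]
5.304722504123255 79.44116504397243 F lock [-1.3  0.2 -7.6] [-0.13  0.61  0.05] [-0.39  0.32  0.27  2.08 -0.3   0.48 -1.14]
190 [-17.9   0.1   0.7]
195 [-14.6   0.2   0.4]
200 [-11.4   0.2   0.5]
205 [-10.2   0.2   3.1]
210 [-7.4  0.2  3.8]
215 [-3.1  0.2  2.7]
220 [-4.3  0.2  8.1]
225 [-4.   0.2 11.5]
230 [-14.6   0.1  26.9]
235 [-15.8   0.1  31.4]
240 [-15.9   0.1  34.6]
245 [-14.1   0.1  35.8]
250 [-13.9   0.1  38.6]
255 [-13.2   0.1  40.8]
260 [-11.1   0.1  41.6]
265 [-9.2  0.1 42.7]
270 [-8.2  0.1 44.5]
275 [-6.4  0.1 45.7]
280 [-4.5  0.1 46.8]
```

```bash
cat > turn.py <<'E'
from see import *
def row(deg):
    s=sense(); R=np.array(s["tool_rot"]); P=np.array(s["tool_pos"])
    Q=Ro.from_rotvec(-n*np.radians(deg)).as_matrix(); p=K+Q@(P-K)
    print("shift cm",(R.T@(p-P)/10).round(3),"rot",(R.T@(-n)*deg).round(2))
if __name__=="__main__": row(6)
E
python3 turn.py
```

```text
shift cm [ 0.006 -0.102 -0.002] rot [1.86 0.   5.7 ]
```

Request:
play_rows --steps '[[[0.006, -0.102, -0.002], [1.86, 0, 5.7]], [[0.006, -0.102, -0.002], [1.86, 0, 5.7]], [[0.006, -0.102, -0.002], [1.86, 0, 5.7]], [[0.006, -0.102, -0.002], [1.86, 0, 5.7]], [[0.006, -0.102, -0.002], [1.86, 0, 5.7]], [[0, 0, 0], [0, 0, 0]]]'

```text
time: 21.48
tool_pos: [583.9, 95.2, 112.4]
tool_rot: [[0.961, -0.104, 0.255], [-0.171, -0.952, 0.255], [0.217, -0.288, -0.933]]
force: [-3.2, -1.0, 5.9]
width: 5.1
grip_force: 79.2
```

Run:
```python
from turn import *
s=sense(); L=lockR(19.2)[0]; R=np.array(s["tool_rot"])
print(s["width"],s["grip_force"],"F lock",(L.T@s["force"]).round(1),"T",(L.T@s["wrist_torque"]).round(2),np.round(s["qpos"],2)); print("tool y in lock",(L.T@R[:,1]).round(3)); row(6)
d=snap("wrist"); pickle.dump(d,open("w12.pkl","wb")); q=(d["P"]-K)@L; q[...,2]*=-1
m=(abs(q[...,0])<18)&(abs(q[...,1])<18)&(q[...,2]>36)&(q[...,2]<50)&(d["image"].min(-1)>95); w=q[m]; print(m.sum(), np.linalg.svd(w[:,:2]-w[:,:2].mean(0))[2] if m.sum()>5 and m.sum()<3000 else "",w.mean(0))
```

```text
5.127174719033335 79.21094024553895 F lock [-0.6  0.1 -6.8] T [-0.2   0.64 -0.05] [-0.23  0.34  0.22  2.07 -0.64  0.55 -1.23]
tool y in lock [ 0.502 -0.865  0.   ]
shift cm [ 0.003 -0.104 -0.001] rot [1.87 0.   5.7 ]
268 [[ 0.86965707  0.49365633]
 [-0.49365633  0.86965707]] [-10.1199402   -6.30094037  40.99964029]
```

The ring has turned 30° with the tool and the forces are small. I'll continue to the stop.

Request:
play_rows --steps '[[[0.004, -0.103, -0.001], [1.86, 0, 5.7]], [[0.004, -0.103, -0.001], [1.86, 0, 5.7]], [[0.004, -0.103, -0.001], [1.86, 0, 5.7]], [[0.004, -0.103, -0.001], [1.86, 0, 5.7]], [[0.004, -0.103, -0.001], [1.86, 0, 5.7]], [[0, 0, 0], [0, 0, 0]]]'

```text
time: 22.28
tool_pos: [585.2, 99.9, 114.4]
tool_rot: [[0.806, -0.507, 0.306], [-0.592, -0.704, 0.392], [0.016, -0.497, -0.867]]
force: [-4.8, 0.3, 5.2]
width: 5.0
grip_force: 79.2
```

Run:
```python
from turn import *
s=sense(); L=lockR(19.2)[0]; R=np.array(s["tool_rot"])
print(s["grip_force"],"F lock",(L.T@s["force"]).round(1),"T",(L.T@s["wrist_torque"]).round(2),np.round(s["qpos"],2)); print("tool y in lock",(L.T@R[:,1]).round(3)); row(6)
```

```text
79.1867657052353 F lock [ 0.7  1.8 -6.8] T [-0.32  0.64 -0.2 ] [-0.1   0.35  0.18  2.12 -0.99  0.59 -1.32]
tool y in lock [ 0.867 -0.498 -0.   ]
shift cm [ 0.002 -0.108 -0.001] rot [ 1.87 -0.    5.7 ]
```

Request:
play_rows --steps '[[[0.002, -0.105, -0.001], [1.86, 0, 5.7]], [[0.002, -0.105, -0.001], [1.86, 0, 5.7]], [[0.002, -0.105, -0.001], [1.86, 0, 5.7]], [[0.002, -0.105, -0.001], [1.86, 0, 5.7]], [[0, -0.02, 0], [0.3, 0, 1]], [[0, 0, 0], [0, 0, 0]]]'

```text
time: 23.02
tool_pos: [588.1, 102.6, 116.9]
tool_rot: [[0.544, -0.742, 0.391], [-0.813, -0.35, 0.465], [-0.208, -0.571, -0.794]]
force: [-4.2, -1.3, 6.0]
width: 5.3
grip_force: 79.1
```

Run:
```python
from turn import *
s=sense(); L=lockR(19.2)[0]; R=np.array(s["tool_rot"])
print(s["grip_force"],"F lock",(L.T@s["force"]).round(1),"T",(L.T@s["wrist_torque"]).round(2),np.round(s["qpos"],2)); y=(L.T@R[:,1]).round(3); print("tool y in lock",y,np.degrees(np.arctan2(y[0],-y[1])))
d=snap("wrist"); pickle.dump(d,open("w13.pkl","wb")); q=(d["P"]-K)@L; q[...,2]*=-1
m=(abs(q[...,0])<18)&(abs(q[...,1])<18)&(q[...,2]>36)&(q[...,2]<50)&(d["image"].min(-1)>95); w=q[m]; print(m.sum(), np.linalg.svd(w[:,:2]-w[:,:2].mean(0))[2][0],w.mean(0))
```

```text
79.10953994840384 F lock [ 0.2  0.1 -7.4] T [-0.28  0.51 -0.24] [-0.    0.37  0.14  2.19 -1.3   0.61 -1.38]
tool y in lock [ 0.996 -0.087 -0.   ] 85.00791883390836
242 [0.08723131 0.99618808] [-1.21976276 -5.97499314 44.71232711]
```

The key is at its stop (85°, and the torque rose). I'll release it, back out and go over the right knob.

Request:
play_rows --steps '[[[0, 0, 0], [0, 0, 0]], [[0, 0, 0], [0, 0, 0]], [[0, 0, 0], [0, 0, 0]], [[0, 0, 0], [0, 0, 0]], [[0, 0, -2], [0, 0, 0]], [[0, 0, -3], [0, 0, 0]], [[0, 0, -4], [0, 0, 0]], [[0, 0, -3], [0, 0, 0]]]' --claw 3.8

```text
time: 24.08
tool_pos: [540.9, 45.6, 212.9]
tool_rot: [[0.543, -0.743, 0.392], [-0.814, -0.35, 0.463], [-0.207, -0.571, -0.795]]
force: [0.9, 0.1, 0.2]
width: 37.9
grip_force: 0.0
```

Run:
```python
from turn import *
s=sense(); L=lockR(19.2)[0]; print(np.round(s["tool_pos"],1),np.round(s["force"],1))
d=snap("wrist"); pickle.dump(d,open("w14.pkl","wb")); q=(d["P"]-K)@L; q[...,2]*=-1
m=(abs(q[...,0])<22)&(abs(q[...,1])<22)&(q[...,2]>26)&(q[...,2]<56); w=q[m]; print(m.sum(), np.linalg.svd(w[:,:2]-w[:,:2].mean(0))[2][0],w.min(0).round(1),w.max(0).round(1))
m=(abs(q[...,0])<16)&(abs(q[...,1])<16)&(q[...,2]>2.5)&(q[...,2]<10); w=q[m]; print("collar",m.sum(),w.min(0).round(1),w.max(0).round(1),np.median(w,0).round(1))
kn=np.array([542.6-2.5*.944,-14.2-2.5*.329,48]); R=lockR(19.2,12)[0]@np.diag([-1,-1,1.])
p=kn+np.array([0,0,115]); rows(p,R,12); np.save("kn.npy",kn)
```

```text
[540.9  45.6 212.9] [0.9 0.1 0.2]
384 [0.16486337 0.98631641] [ -2.6 -15.8  26.3] [ 8.  14.  48.7]
collar 391 [-10.4 -10.6   2.5] [12.5 11.5  9.6] [-0.3 -2.5  4.2]
12 rows:
[[[0.48, 0.43, 0.12], [-2.5, -0.4, -6.6]], [[0.43, 0.48, 0.14], [-2.5, -0.4, -6.6]], [[0.37, 0.52, 0.16], [-2.5, -0.4, -6.6]], [[0.31, 0.55, 0.18], [-2.5, -0.4, -6.6]], [[0.25, 0.57, 0.2], [-2.5, -0.4, -6.6]], [[0.18, 0.59, 0.22], [-2.5, -0.4, -6.6]], [[0.11, 0.6, 0.25], [-2.5, -0.4, -6.6]], [[0.04, 0.59, 0.27], [-2.5, -0.4, -6.6]]]
[[[-0.02, 0.58, 0.3], [-2.5, -0.4, -6.6]], [[-0.09, 0.56, 0.32], [-2.5, -0.4, -6.6]], [[-0.15, 0.53, 0.35], [-2.5, -0.4, -6.6]], [[-0.21, 0.5, 0.37], [-2.5, -0.4, -6.6]]]
```

Request:
play_rows --steps '[[[0.48, 0.43, 0], [-2.5, -0.4, -6.6]], [[0.43, 0.48, 0], [-2.5, -0.4, -6.6]], [[0.37, 0.52, 0], [-2.5, -0.4, -6.6]], [[0.31, 0.55, 0.1], [-2.5, -0.4, -6.6]], [[0.25, 0.57, 0.2], [-2.5, -0.4, -6.6]], [[0.18, 0.59, 0.2], [-2.5, -0.4, -6.6]], [[0.11, 0.6, 0.25], [-2.5, -0.4, -6.6]], [[0.04, 0.59, 0.27], [-2.5, -0.4, -6.6]]]'

```text
time: 25.12
tool_pos: [538.3, 5.6, 180.2]
tool_rot: [[0.979, -0.085, 0.186], [-0.13, -0.962, 0.242], [0.158, -0.261, -0.952]]
force: [0.0, -0.9, 0.2]
width: 38.2
grip_force: 0.0
```

Request:
play_rows --steps '[[[-0.02, 0.58, 0.3], [-2.5, -0.4, -6.6]], [[-0.09, 0.56, 0.32], [-2.5, -0.4, -6.6]], [[-0.15, 0.53, 0.35], [-2.5, -0.4, -6.6]], [[-0.21, 0.5, 0.37], [-2.5, -0.4, -6.6]], [[0, 0, 0], [0, 0, 0]], [[0, 0, 0], [0, 0, 0]]]' --claw 5

```text
time: 25.88
tool_pos: [537.5, -13.7, 163.1]
tool_rot: [[0.928, 0.325, 0.181], [0.317, -0.946, 0.072], [0.194, -0.009, -0.981]]
force: [0.7, -0.6, 0.0]
width: 49.9
grip_force: 0.0
```

Run:
```python
from turn import *
s=sense(); kn=np.load("kn.npy"); print(np.round(s["qpos"],2)); d=snap("wrist"); pickle.dump(d,open("w15.pkl","wb"))
ex=np.array([np.cos(np.radians(19.2)),np.sin(np.radians(19.2)),0]); ey=np.array([-ex[1],ex[0],0])
q=d["P"]-kn; u=np.stack([q@ex,q@ey,q[...,2]],-1)
m=(abs(u[...,0])<28)&(abs(u[...,1])<22)&(u[...,2]>-20)&(u[...,2]<30); w=u[m]; print(m.sum(),w.min(0).round(1),w.max(0).round(1))
m2=m&(u[...,0]<8)&(u[...,2]>-6); w=u[m2]; print("head",m2.sum(),w.min(0).round(1),w.max(0).round(1),np.median(w,0).round(1))
R=lockR(19.2,12)[0]@np.diag([-1,-1,1.]); rows(kn+R[:,2]*46,R,5)
```

```text
[-0.14  0.2   0.19  2.05 -0.18  0.72 -1.07]
880 [ -7.5 -21.9   0.1] [27.7 22.  30. ]
head 427 [ -7.5 -10.6   0.2] [ 7.9 10.6 13. ] [0.8 0.  9.4]
5 rows:
[[[-0.39, 0.06, 3.19], [-0.1, 0.2, -0.1]], [[-0.4, 0.06, 3.19], [-0.1, 0.2, -0.1]], [[-0.41, 0.05, 3.18], [-0.1, 0.2, -0.1]], [[-0.42, 0.05, 3.18], [-0.1, 0.2, -0.1]], [[-0.43, 0.04, 3.18], [-0.1, 0.2, -0.1]]]
```

Request:
play_rows --steps '[[[-0.4, 0.06, 3.18], [-0.1, 0.2, -0.1]], [[-0.4, 0.06, 3.18], [-0.1, 0.2, -0.1]], [[-0.41, 0.05, 3.18], [-0.1, 0.2, -0.1]], [[-0.42, 0.05, 3], [-0.1, 0.2, -0.1]], [[0, 0, 0], [0, 0, 0]]]'

```text
time: 26.55
tool_pos: [544.4, -12.7, 34.8]
tool_rot: [[0.924, 0.33, 0.191], [0.323, -0.944, 0.069], [0.203, -0.002, -0.979]]
force: [-1.0, -0.4, 0.1]
width: 49.8
grip_force: 0.0
```

Run:
```python
from turn import *
s=sense(); kn=np.load("kn.npy"); print(np.round(s["force"],1),s["width"])
R=lockR(19.2,12)[0]@np.diag([-1,-1,1.]); rows(kn+R[:,2]*46,R,3)
```

```text
[-1.  -0.4  0.1] 49.83577744801816
3 rows:
[[[-0.06, 0.03, 1.07], [-0.0, 0.1, 0.0]], [[-0.06, 0.03, 1.07], [-0.0, 0.1, 0.0]], [[-0.06, 0.03, 1.07], [-0.0, 0.1, 0.0]]]
```

Request:
play_rows --steps '[[[-0.06, 0.03, 1], [0, 0, 0]], [[-0.06, 0.03, 1], [0, 0, 0]], [[-0.06, 0.03, 1], [0, 0, 0]], [[0, 0, 0], [0, 0, 0]]]'

```text
time: 27.05
tool_pos: [550.5, -11.6, 6.5]
tool_rot: [[0.923, 0.332, 0.195], [0.325, -0.943, 0.069], [0.207, -0.0, -0.978]]
force: [0.6, 0.2, 0.2]
width: 49.7
grip_force: 0.0
```

Request:
play_rows --steps '[[[0, 0, 0], [0, 0, 0]], [[0, 0, 0], [0, 0, 0]], [[0, 0, 0], [0, 0, 0]], [[0, 0, 0], [0, 0, 0]], [[0, 0, 0], [0, 0, 0]]]' --claw 0 --squeeze 40

```text
time: 27.68
tool_pos: [551.0, -11.3, 7.7]
tool_rot: [[0.923, 0.332, 0.196], [0.325, -0.943, 0.069], [0.208, -0.0, -0.978]]
force: [-2.3, 1.8, 6.0]
width: 19.5
grip_force: 39.3
```

Run:
```python
from turn import *
s=sense(); P=np.array(s["tool_pos"]); R=np.array(s["tool_rot"]); ex=np.array([np.cos(np.radians(19.2)),np.sin(np.radians(19.2)),0])
print(np.round(s["force"],1),s["width"],s["grip_force"],np.round(s["qpos"],2)); rows(P-76*ex,R,8)
```

```text
[-2.3  1.8  6. ] 19.5196955667958 39.30241312889848 [-0.05  0.48  0.09  2.13 -0.33  0.36 -0.91]
8 rows:
[[[-0.93, -0.0, -0.2], [0.0, 0.0, 0.0]], [[-0.93, -0.0, -0.2], [0.0, 0.0, 0.0]], [[-0.93, -0.0, -0.2], [0.0, 0.0, 0.0]], [[-0.93, -0.0, -0.2], [0.0, 0.0, 0.0]], [[-0.93, -0.0, -0.2], [0.0, 0.0, 0.0]], [[-0.93, -0.0, -0.2], [0.0, 0.0, 0.0]], [[-0.93, -0.0, -0.2], [0.0, 0.0, 0.0]], [[-0.93, -0.0, -0.2], [0.0, 0.0, 0.0]]]
```

The knob is gripped. Pulling slowly.

Request:
play_rows --steps '[[[-0.5, 0, -0.11], [0, 0, 0]], [[-0.5, 0, -0.11], [0, 0, 0]], [[-0.5, 0, -0.11], [0, 0, 0]], [[0, 0, 0], [0, 0, 0]]]'

```text
time: 28.18
tool_pos: [535.8, -16.7, 7.6]
tool_rot: [[0.923, 0.332, 0.196], [0.325, -0.943, 0.069], [0.207, -0.0, -0.978]]
force: [-2.2, 3.4, 8.5]
width: 19.9
grip_force: 40.3
```

Request:
play_rows --steps '[[[-0.9, 0, -0.19], [0, 0, 0]], [[-0.9, 0, -0.19], [0, 0, 0]], [[-0.9, 0, -0.19], [0, 0, 0]], [[-0.9, 0, -0.19], [0, 0, 0]], [[-0.9, 0, -0.19], [0, 0, 0]], [[-0.9, 0, -0.19], [0, 0, 0]], [[-0.5, 0, -0.11], [0, 0, 0]], [[0, 0, 0], [0, 0, 0]]]'

```text
time: 29.18
tool_pos: [478.4, -36.9, 7.5]
tool_rot: [[0.923, 0.332, 0.195], [0.324, -0.943, 0.069], [0.207, -0.0, -0.978]]
force: [-2.5, 4.0, 10.0]
width: 19.8
grip_force: 40.9
```

Run:
```python
from turn import *
s=sense(); ex=np.array([np.cos(np.radians(19.2)),np.sin(np.radians(19.2)),0]); print(np.round(s["force"],1),s["width"],s["grip_force"],"pulled",(np.array([551,-11.3,7.7])-s["tool_pos"])@ex,np.round(s["qpos"],2))
kn=np.load("kn.npy"); a=np.radians(19.2); ey=np.array([-np.sin(a),np.cos(a),0])
for n_ in("side","top"):
    d=snap(n_); q=d["P"]-(kn+170*ey); u=np.stack([q@ex,q@ey,q[...,2]],-1)
    m=(u[...,0]>-110)&(u[...,0]<12)&(abs(u[...,1])<18)&(u[...,2]>0)&(u[...,2]<25); w=u[m]
    print(n_,m.sum(),w.min(0).round(1) if len(w) else "",np.median(w,0).round(1) if len(w) else "")
```

```text
[-2.5  4.  10. ] 19.752016284289738 40.891961875604466 pulled 77.03856292488624 [ 0.06  0.4   0.03  2.28 -0.36  0.29 -0.8 ]
side 23 [-82.5 -14.1   0.5] [-78.   -6.    6.4]
top 75 [-86.2 -17.    0.9] [-54.2   0.5   9.1]
```

Both knobs have moved about 76 mm, so the drawer is open. I'll release and rise.

Request:
play_rows --steps '[[[0, 0, 0], [0, 0, 0]], [[0, 0, 0], [0, 0, 0]], [[0, 0, 0], [0, 0, 0]], [[0, 0, 0], [0, 0, 0]], [[0, 0, -2], [0, 0, 0]], [[0, 0, -3], [0, 0, 0]], [[0, 0, -4], [0, 0, 0]], [[0, 0, -4], [0, 0, 0]]]' --claw 5

```text
time: 30.28
tool_pos: [453.5, -45.9, 135.3]
tool_rot: [[0.923, 0.332, 0.195], [0.325, -0.943, 0.068], [0.207, 0.0, -0.978]]
force: [0.5, 0.1, 0.7]
width: 50.1
grip_force: 0.0
```

Request:
play_rows --steps '[[[0, 0, -2], [0, 0, 0]], [[0, 0, 0], [0, 0, 0]], [[0, 0, 0], [0, 0, 0]], [[0, 0, 0], [0, 0, 0]]]'

```text
time: 30.78
tool_pos: [449.4, -47.0, 152.8]
tool_rot: [[0.923, 0.332, 0.194], [0.325, -0.943, 0.069], [0.206, -0.001, -0.979]]
force: [0.9, 0.5, 0.9]
width: 49.9
grip_force: 0.0
```

Run:
```python
from turn import *
s=sense(); print(np.round(s["force"],1),np.round(s["tool_pos"],0)); a=np.radians(19.2); ex=np.array([np.cos(a),np.sin(a),0]); ey=np.array([-ex[1],ex[0],0]); kn=np.load("kn.npy"); L=lockR(19.2)[0]
d=snap("wrist"); q=d["P"]-kn; u=np.stack([q@ex,q@ey,q[...,2]],-1); m=(u[...,0]>-110)&(u[...,0]<0)&(abs(u[...,1])<14)&(u[...,2]>2)&(u[...,2]<16); w=u[m]; print("knob",m.sum(),w.min(0).round(1),w.max(0).round(1))
for nm in("side","top","wrist"):
    e=d if nm=="wrist" else snap(nm); q=(e["P"]-K)@L; q[...,2]*=-1
    m=(abs(q[...,0])<22)&(abs(q[...,1])<22)&(q[...,2]>25)&(q[...,2]<56); w=q[m]
    print(nm,m.sum(),np.linalg.svd(w[:,:2]-w[:,:2].mean(0))[2][0].round(2) if 3<m.sum()<3000 else "",w.max(0).round(1) if len(w) else "")
    if nm!="wrist": P=e["P"]; m=(np.hypot(P[...,0]-488,P[...,1]+328)<22)&(P[...,2]>55)&(P[...,2]<110); print(" spare",m.sum(),P[m].max(0).round(0) if m.any() else "")
```

```text
[0.9 0.5 0.9] [449. -47. 153.]
knob 771 [-84.4 -10.9   2. ] [-52.1  10.2  12.6]
side 28 [-0.22 -0.97] [ 6.5  9.2 47.6]
 spare 99 [ 497. -315.   85.]
top 21 [0.19 0.98] [ 6.6 17.1 52.6]
 spare 0 
wrist 0
```

The drawer is about 76 mm open, the key is turned about 80° and still in the lock, and the spare key is in the stand. Handing in.

```bash
python3 -c "
from workcell import arm
print(arm.close_job())"
```

```text
the job is handed in; nothing more can be done
None
```

I handed the job in at about 31 s of the 51 s allowed. By my measurements the ring key is home in the lock and turned about 80–85°, the drawer is about 76 mm open, the spare key is still in the stand, and the arm is clear of everything; the hand-in call returned no verdict.

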